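# Slide a laid-out soldering tray into the hearth

## Robot

A 7-joint arm with a two-finger parallel gripper is mounted at the origin on a cart in front of the work surface, level with it; the furniture and walls round the work are solid. World frame = base frame: x ahead of the robot, y to its left, z up, the work surface at z = 0. Lengths are in mm, angles in rad, forces in N, time in s.
With the tool pointing down it reaches from about 400 to 750 mm from the base axis. Payload 19.5 kg.
Tool frame: the origin (TCP) lies midway between the tips of the shut fingers; the grasp point (between the pads) lies 19 mm behind it; z points along the fingers, y is the direction in which the jaws open and shut (so a half turn about z gives the same grasp; the last joint's range is limited). The gripper opens to 85 mm and grips with 20 to 120 N. Pads are 22 mm wide; open, the fingers measure 114 mm over their backs; the gripper's body (76 mm by 85 mm) begins 54 mm behind the grasp point. The pads swing forward as they close: fully open they stand 13 mm farther back than shut.
Start: joints at [1.181, 0.707, -0.028, 1.485, 0.022, 0.951, -0.075], TCP at [195.969, -540.547, 231.268] pointing down, gripper open.
Joint ranges: [-2.71, 2.71], [-0.32, 2.16], [-1.57, 1.52], [0, 2.45], [-1.46, 4.6], [0, 2.02], [-2.83, 2.83]. Speed limits (rad/s): [1.89, 1.89, 2.57, 2.57, 3.01, 3.01, 3.01].

## Interface

Orientations are given as a 3x3 rotation matrix whose columns are the frame's x, y, z axes.
In Python, from station import telemetry, read_camera, camera_info, order, search_frame, masks_of, pinpoint gives the robot as it stands.
- The arm moves only by the shell command python3 -m creep 'ROWS'. ROWS is JSON, a list of rows, each a list of 3 entries, a list of its own where there are three numbers: the turn, a rotation vector about the tool's x, y, z in degrees, then the shift along the tool's x, y, z in m, then the opening in per cent of the stroke, from 0 (shut) to 100 (fully open). A call has exactly 8 rows; each row shifts and turns the commanded pose from where the row before left it, along the tool's axes as they then stand; what a row does not reach is not made up. A row lasts 1/8 s, in which the tool goes at most 62.5 mm and 10.7 degrees, less where a joint would pass 70% of its speed; a pose out of reach is approached as far as the arm can. A call is refused whole if a number of a shift passes 0.0625 or a number of a turn 10.7, either way. A call with a gripper value outside its range is refused whole. The fingers move at their own pace and stop on an object; the grip force is fixed at half the most. Time passes only in rows, so rows that do not move let the fingers close, or fill a call up. It gives the time, the measured TCP pose, the force and the opening at its end, in the units of the state.
- telemetry.get_obs(): the state, without advancing time (a new reading comes with each control period).
- read_camera(name): name is "side" or "top" or "wrist"; returns (picture, depth): 420x560x3 uint8, blue, green, red; 420x560 float32, mm along the optical axis (not along the pixel's ray), 0 where there is no reading.
- camera_info(name): a dict with "camera_matrix" (3x3 intrinsics, pixels), "R" (3x3) and "t" (3): a world point X has camera coordinates R X + t; the wrist camera has in their place "mount" (4x4, takes a point from camera to tool coordinates, whose origin is the TCP and whose axes are the flange's). Camera axes: x right, y down, z forward; pixel columns grow to the right and rows downward; lengths in mm; the calibration is good to about 2 mm. A picture is of the moment at which its call begins: read the wrist's pose just before it. camera_info takes no time and is no camera call.
- order.finish_job(): hands the job in, once; it reports no verdict.
Trained networks look in the newest picture that a camera, given by its name, has taken for a name from the list of things; names that differ only in an ending like _2 or _b are one class to them, and where a whole thing is asked for, a point or a joint stands for the part that bears it (a point fixed in the world has none). Each returns a list of dicts, best first, with "score" (0 to 1); they miss things now and then, are a little off and sometimes report something else, mostly with a low value. They report only what shows in the picture. A call takes as long as a camera call.
- search_frame(label, camera): "uv" ([column, row] in pixels, amid what is visible of it).
- masks_of(label, camera): "mask" (420x560 bool, what is visible of it) and "uv" ([column, row] in pixels, amid what is visible of it).
- pinpoint(label, camera): "uv" ([column, row] in pixels: a listed point, or the origin of a listed thing).
The state is a dict: "t": time; "joint_positions": joint angles; "joint_velocities": joint speeds; "effort": joint torques, N m; "eef_pos": TCP position; "tool_rot": TCP orientation; "force": force on the tool from outside, world axes, zero at the start; "ft_torque": the same for the moment, N m; "finger_gap": opening from 0.0 (shut) to 1.0 (fully open).
Only numpy, scipy, OpenCV 4.12 (cv2) and the standard library are available. Lean on these libraries where they do the work, as an engineer would, in place of code of your own. Each camera call takes 0.05 s, during which the arm holds its last target.

## Task

The ring is laid out for soldering: take the steel tray by its upright wooden grip and slide it slowly, kept level, off the stand, over the hearth's front lip and in under its two side channels until it comes up against the back stop, then lower its tail behind the lip until it rests flat on the hearth floor - do not let it drop - and let go. Nobody has measured how high the hearth is set, so feel for lip, stop and floor and do not ram them; the ring and the little weight must stay on the soldering board, the weight standing, and the pliers, the cup and the tin beside the work are to be left alone.

Things in the scene. Friction and masses are not known exactly. Their poses are not given: they have to be found in the camera images.
- tray: Loose dark steel tray, about 0.36 kg: plate 130 (x) by 118 (y) mm, 3 mm thick; origin at the centre of its underside. +x is the front end, first into the hearth, starting within 0.1 rad of hearth +x. A cream soldering board fixed on it (x -39 to 61, y -50 to 50, top 19 mm up) leaves bare plate strips 9 mm wide along both sides. It starts on the stand, underside 24 mm above the worktop.
- grip (a point): Middle of the tray's upright wooden grip, at tray x = -58 mm, y = 0, 38 mm above the tray's underside. The grip is a slab 12 mm thick along the tray's x, 44 mm wide along its y, from 20 to 56 mm above the tray's underside.
- hearth: Fixed sheet-steel soldering hearth, 155 mm square; origin under its middle on the worktop; +x is the way in, roughly to the robot's left. Its floor, on levelling screws, is somewhere from 20 to 31 mm above the worktop: not known, to be felt. Lip, back stop and side channels go up and down with the floor. Home for the tray: origin over the hearth's within 1.5 mm, axes parallel, plate flat on the floor.
- lip (a point): Point on the worktop below the middle of the hearth's front lip (hearth x = -68.5 mm, y = 0). The lip is a rolled, rounded edge along y, 4 mm thick, its top 3 mm above the hearth floor: 1 mm below to 10 mm above the underside of the tray on the stand. Between lip and back stop the tray has 3 mm of play.
- channels (a point): Point on the worktop (hearth x = -50, y = 0) below the start of the side channels. From here to the back, webs at hearth y = -61 and 61 leave the tray 2 mm either side; top flanges over the tray's bare strips (inner edges at y = -53, 53) have their underside 7.5 mm above the floor, 1.5 mm play over a tray riding on the lip. Flanges turn up to 11 mm at x = -61; webs flare out before x = -50.
- stop (a point): Point on the worktop below the middle of the back stop's face (hearth x = +66.5 mm, y = 0). The stop stands 15 mm above the hearth floor; with the tray's front edge against it the tray's origin is at hearth x = +1.5 mm.
- stand: Fixed cream fireclay stand, 112 x 112 mm, its flat top 24 mm above the worktop; origin at the centre of its underside, x towards the hearth within 0.05 rad. 17 to 30 mm of open gap lie between it and the hearth's lip. The tray starts on it, its ends overhanging.
- ring: Loose dark ring blank lying flat on the soldering board, 22 mm across, 10 mm high; the origin is the centre of its underside.
- weight: Loose small metal weight standing on the soldering board, 19 mm across and 20 mm high with a waist; the origin is the centre of its underside.
- pliers: Bystander: red-handled pliers lying on the worktop beyond the hearth, 46 x 112 x 10 mm; the origin is the centre of the underside.
- cup: Bystander: steel footed cup behind the work, 85 mm across, 48 mm high; the origin is the centre of the underside.. Behind and to the left of it stands the bench microscope, whose arm hangs over the worktop there: reach the work from the robot's side and keep clear of it.
- tin: Bystander: flat dark blue tin, 63 x 86 x 22 mm, behind the stand; the origin is the centre of the underside.

How it is judged (in metres and radians):
On the way:
1. the front of the tray has crossed the lip and is in between the side channels (x of tray in the frame of hearth above -0.1 m and y of tray in the frame of hearth between -0.004 and 0.004 m and height (world z) of tray below 0.04 m), for 0.1 s.
At the end, for the whole second after the job is handed in: The tray lies flat (within 0.012 rad) on the hearth floor behind the lip, within 2.5 mm lengthwise and 3 mm sideways of its home, at rest and released, with the ring and the upright weight still on its board (x of tray in the frame of hearth between -0.0025 and 0.0025 m and y of tray in the frame of hearth between -0.003 and 0.003 m and height (world z) of tray below 0.0325 m and angle between tray's own z axis and vertical below 0.012 rad and angle between the x axis of tray and the x axis of hearth, either way round below 0.05 rad and linear speed of tray below 0.01 m/s and horizontal distance between each of ring, weight and tray below 0.07 m and z of each of ring, weight in the frame of tray above 0.016 m and angle between weight's own z axis and vertical below 0.1 rad); the robot touches nothing.
It fails at once if the tray is rammed or jammed against the hearth (more than 25 N between them) (contact force between tray and hearth above 25 N).
It fails at once if the tray is dropped in the hearth (moves faster than 0.12 m/s once within 20 mm of home) (x of tray in the frame of hearth above -0.02 m and linear speed of tray above 0.12 m/s).
It fails at once if the tray is tipped by more than 0.14 rad (8 degrees) (angle between tray's own z axis and vertical above 0.14 rad).
It fails at once if the ring or the weight falls off the board, or the weight falls over (angle between weight's own z axis and vertical above 0.5 rad or z of any of weight, ring in the frame of tray below 0.012 m).
It fails at once if the pliers, the cup or the tin are moved by more than 15 mm (distance of any of pliers, cup, tin from where it was at the start of the episode above 0.015 m).
It also fails if it takes over 72 s, if anything falls off the work surface, if the arm or the gripper's body presses on something with over 40 N, if the wrist force passes 120 N, or if a joint passes its speed limit or range.

## Working session

There is one attempt and no reset: what is moved stays moved. The work goes in short steps, Python scripts to look and compute and a shell command to move; the robot and the scene stay as the last step left them, time stands still between calls to the robot, and variables do not carry over. Pictures are saved under pics/ and viewed, and the job is handed in when it is done.

```bash
ls; mkdir -p pics
python3 - <<'E'
from station import telemetry, read_camera, camera_info
import cv2
o=telemetry.get_obs()
for k,v in o.items(): print(k,v)
for n in ["side","top","wrist"]:
    p,d=read_camera(n); cv2.imwrite(f"pics/{n}0.png",p)
    print(n,camera_info(n))
E
```

```text
pics
t 0.0
joint_positions [ 1.18127796  0.70708492 -0.027644    1.48499463  0.02197785  0.95089695
 -0.07554257]
joint_velocities [ 0.00151571 -0.00182357 -0.00010153 -0.00139912 -0.00022487 -0.00049158
  0.00093401]
effort [-4.00652243e-04 -8.83210230e+01  1.23438723e+00 -2.36172098e+01
  1.68214145e-02  6.44849191e-03  1.18884022e-04]
eef_pos [ 195.91478559 -540.31559392  230.83862131]
tool_rot [[ 9.40130443e-01  3.40814633e-01 -3.68347508e-04]
 [ 3.40814832e-01 -9.40129892e-01  1.01833931e-03]
 [ 7.70436145e-07 -1.08291008e-03 -9.99999414e-01]]
force [0.74492944 0.14016217 0.56681233]
ft_torque [-0.03724093  0.02417368 -0.02003341]
finger_gap 1.0028065921915705
side {'camera_matrix': array([[456.57432369,   0.        , 271.46750964],
       [  0.        , 456.57432369, 212.72259721],
       [  0.        ,   0.        ,   1.        ]]), 'R': array([[-9.01729052e-01, -4.32300877e-01,  8.17435222e-04],
       [-2.02008785e-01,  4.19693437e-01, -8.84901051e-01],
       [ 3.82200428e-01, -7.98106115e-01, -4.65778340e-01]]), 't': array([554.97867509, 143.78474662, 748.72519872])}
top {
[... 211 characters left out ...]
-0.013125  ],
       [-0.98785113,  0.02141462, -0.1539206 ],
       [ 0.15415876,  0.00994457, -0.98799604]]), 't': array([  95.84404719,  552.22936177, 1077.93794539])}
wrist {'camera_matrix': array([[304.40932948,   0.        , 280.06931115],
       [  0.        , 304.40932948, 211.70484647],
       [  0.        ,   0.        ,   1.        ]]), 'mount': array([[-1.09708836e-04, -9.55110704e-01, -2.96249102e-01,
         7.58520010e+01],
       [ 9.99999811e-01,  7.44044252e-05, -6.10207006e-04,
         2.60125847e-01],
       [ 6.04857487e-04, -2.96249113e-01,  9.55110516e-01,
        -1.41936758e+02],
       [ 0.00000000e+00,  0.00000000e+00,  0.00000000e+00,
         1.00000000e+00]])}
```

View pics/side0.png

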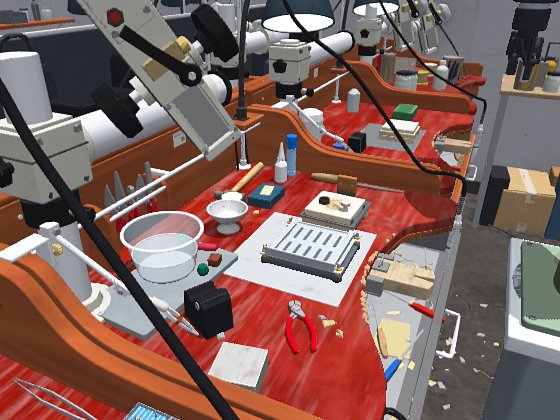

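View pics/top0.png

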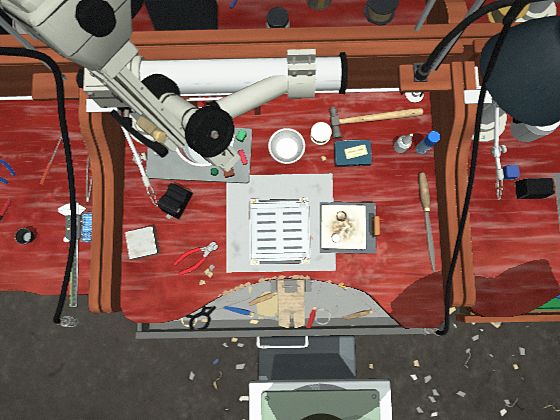

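View pics/wrist0.png

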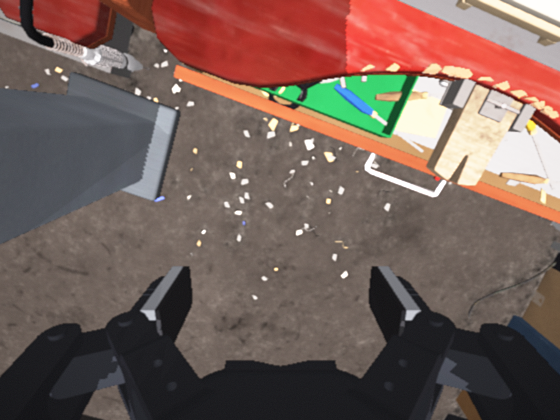

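The top view shows the hearth around (280,230), the tray to its right around (347,227) and the grip at (375,226). Next I'll measure them.

```bash
cat > h.py <<'E'
from station import telemetry, read_camera, camera_info, search_frame, masks_of, pinpoint
import numpy as np, cv2
def ray(cam,uv):
    c=camera_info(cam);K=c["camera_matrix"]
    d=np.linalg.inv(K)@np.array([uv[0],uv[1],1.])
    if cam=="wrist":
        o=telemetry.get_obs();M=c["mount"];Rt=np.array(o["tool_rot"])
        R=Rt@M[:3,:3];p=np.array(o["eef_pos"])+Rt@M[:3,3]
        return p,R@d
    return -c["R"].T@c["t"], c["R"].T@d
def atz(cam,uv,z):
    p,d=ray(cam,uv); return p+d*(z-p[2])/d[2]
def cloud(cam,D):
    v,u=np.mgrid[0:420,0:560]
    c=camera_info(cam);K=c["camera_matrix"]
    X=np.stack([(u-K[0,2])/K[0,0]*D,(v-K[1,2])/K[1,1]*D,D],-1)
    if cam=="wrist":
        o=telemetry.get_obs();M=c["mount"];Rt=np.array(o["tool_rot"])
        return (X@M[:3,:3].T+M[:3,3])@Rt.T+np.array(o["eef_pos"])
    return (X-c["t"])@c["R"]
E
python3 - <<'E'
from h import *
np.set_printoptions(precision=1,suppress=True)
Z={"tray":24,"grip":62,"hearth":0,"lip":0,"channels":0,"stop":0,"stand":0,"ring":43,"weight":43,"pliers":0,"cup":0,"tin":0}
for cam in ["top","side"]:
    p,D=read_camera(cam)
    for n,z in Z.items():
        r=pinpoint(n,cam)[:1]
        for q in r: print(cam,n,round(q["score"],2),np.array(q["uv"]),atz(cam,q["uv"],z))
    P=cloud(cam,D); np.save(f"{cam}0.npy",P)
p=cv2.imread("pics/top0.png"); c=cv2.resize(p[150:300,210:410],(800,600),interpolation=2); cv2.imwrite("pics/topc.png",c)
p=cv2.imread("pics/side0.png"); c=cv2.resize(p[160:310,230:430],(800,600),interpolation=2); cv2.imwrite("pics/sidec.png",c)
E
```

```text
top tray 0.65 [349.7 227.2] [495.5 -80.2  24. ]
top grip 0.97 [374.8 224.4] [ 496.7 -131.4   62. ]
top hearth 0.8 [280.6 231.9] [490.2  80.4   0. ]
top lip 0.92 [308.5 234.1] [483.6  14.5   0. ]
top channels 0.8 [296.7 232.1] [488.9  42.3   0. ]
top stop 0.79 [249.  233.7] [487.4 155.3   0. ]
top ring 0.45 [341.1 218.6] [513.7 -58.8  43. ]
top weight 0.6 [336.5 241.4] [461.8 -46.3  43. ]
top pliers 0.82 [195.3 257.4] [434.1 282.5   0. ]
top cup 0.71 [288.1 151.8] [684.9  58.2   0. ]
top tin 0.84 [352.8 151. ] [683.3 -98.8   0. ]
side tray 0.67 [336.8 206.4] [498.2 -85.   24. ]
side grip 0.82 [343.4 183.8] [ 498.7 -124.2   62. ]
side hearth 0.69 [314.1 256.4] [484.1  87.4   0. ]
side lip 0.71 [321.7 237.6] [495.   15.8   0. ]
side channels 0.75 [320.4 246.8] [485.2  50.    0. ]
side stop 0.7 [299.2 272.8] [489.1 148.9   0. ]
side stand 0.8 [334.6 218.1] [498.2 -74.8   0. ]
side ring 0.52 [344.7 185.1] [ 505.5 -159.9   43. ]
side weight 0.41 [345.9 209.5] [466.1 -43.4  43. ]
side pliers 0.84 [299.4 325. ] [436.3 275.2   0. ]
side cup 0.94 [228.9 229.8] [680.5  69.9   0. ]
side tin 0.68 [264.6 198.5] [679.6 -96.    0. ]
```

View pics/topc.png

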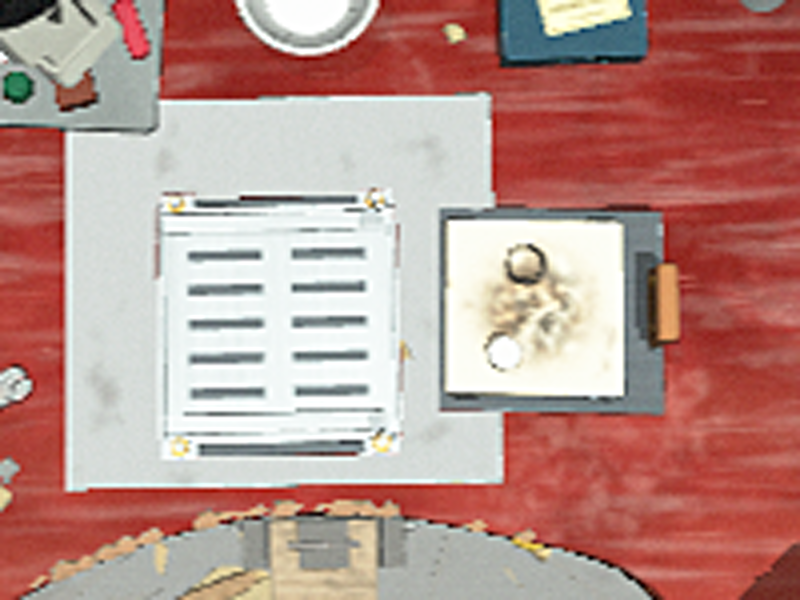

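View pics/sidec.png

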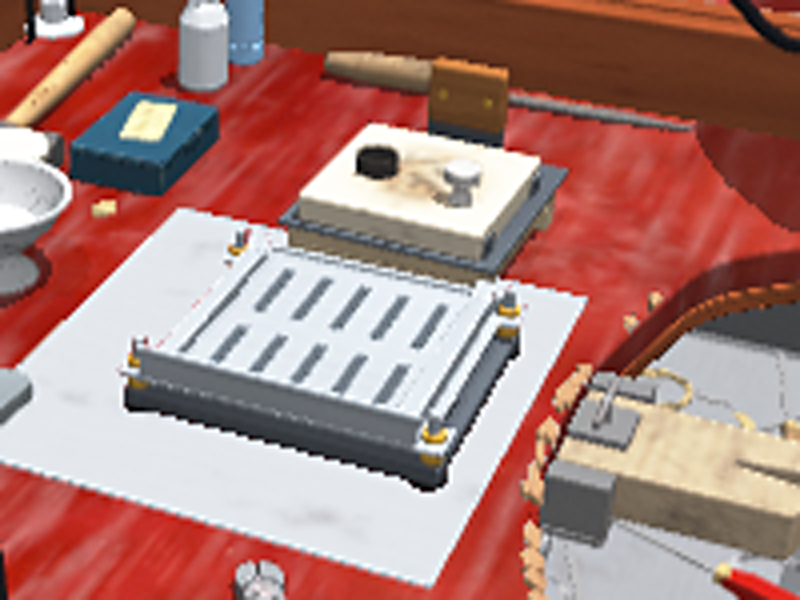

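Run:
```python
import numpy as np
np.set_printoptions(precision=0,suppress=True,linewidth=200)
for c in ["top","side"]:
    P=np.load(c+"0.npy").reshape(-1,3)
    print(c)
    for x in range(350,850,50):
        r=[]
        for y in range(-400,300,50):
            m=(abs(P[:,0]-x-25)<25)&(abs(P[:,1]-y-25)<25)&(P[:,2]<900)
            r.append(P[m,2].max() if m.any() else np.nan)
        print(x,np.array(r))
P=np.load("top0.npy")
for n,(u0,u1,v0,v1) in {"plate":(365,369,205,250),"board":(325,363,206,246),"floor":(254,306,205,255)}.items():
    q=P[v0:v1,u0:u1].reshape(-1,3);print(n,np.percentile(q[:,2],[5,50,95]))
```

```text
top
350 [  6.  66. 123.   6.   6.   8.   6.   6.  15.  18.   8.   9.   7.   7.]
400 [  7.  64. 183.   6.   6.  48.  47.  47.  41.  39.  40.  44.  12.  13.]
450 [  5.  65. 243.   7.   7.  84.  66.  68.  31.  31.  43.  45.  14.  11.]
500 [  6.  64. 293.   6.   6.  84.  56.  56.  39.  39.  46.  46.   5.   6.]
550 [  5.  69. 330.   7.   5.  30.  30.  31.  41.  38.  41. 415. 431. 379.]
600 [436. 442. 418.   6.   7.  26.  26.   8.  48.  51. 393. 441. 439. 465.]
650 [438. 477. 453. 106.  53.  28.  28.   6.  51.  53. 322. 423. 396. 638.]
700 [178. 480. 553. 547.   6.  26. 293. 297. 324. 325. 319. 323. 335. 636.]
750 [457. 493. 528. 417. 149. 130. 301. 302. 328. 327. 295. 295. 296. 542.]
800 [174. 198. 450. 416. 198. 199. 283. 280.   6. 296. 272. 198. 198. 198.]
side
350 [ nan  60. 119.   3.   2.   1.   4.   5.  12.  14.   5.   4.   4.   5.]
400 [ nan  60. 179.   1.   1.  43.  44.  43.  38.  35.  39.  41.  10.  11.]
450 [ nan  59. 241.   1.   1.  81.  62.  63.  28.  26.  40.  42.  11.  10.]
500 [ nan  59. 290.  -0.   2.  80.  53.  52.  38.  35.  39.  42.   3.   1.]
550 [ nan  63. 326.  14.   2.   1.   2.  27.  38.  35.  39. 397. 430. 377.]
600 [418. 420. 414.  15.   2.  22.  23.   3.  48.  48.   3. 438. 438. 446.]
650 [386. 420. 420. 108.  55.  24.  24.  23.  49.  48.  50. 416. 310. 418.]
700 [374. 387. 421.  60.  47.  22.  23. 291. 321.  49. 251. 284. 285. 342.]
750 [378. 417. 419. 402. 143.  19. 295. 299. 324. 125. 234. 291. 289. 292.]
800 [303. 193. 419. 418. 179.  67. 119. 179. 190. 190. 190. 190. 191. 179.]
plate [24. 28. 44.]
board [39. 43. 54.]
floor [21. 25. 34.]
```

Run:
```python
import numpy as np
np.set_printoptions(precision=0,suppress=True,linewidth=200)
for c in ["top","side"]:
    P=np.load(c+"0.npy").reshape(-1,3)
    print(c)
    for x in range(100,700,25):
        m=(abs(P[:,0]-x-12)<13)&(P[:,1]>-420)&(P[:,1]<-180)&(P[:,2]>75)&(P[:,2]<700)
        q=P[m]
        if len(q): print(x,len(q),"y",q[:,1].min(),q[:,1].max(),"z",q[:,2].min(),q[:,2].max())
```

```text
top
350 37 y -286.40234248471995 -276.95909548423526 z 75.02996728773468 91.37358681980204
375 65 y -285.1156459419903 -274.9715783603657 z 87.38080045700355 123.4603882522744
400 68 y -284.6490874085203 -271.5742206786509 z 115.99517924872019 152.7144132228937
425 74 y -281.24583695747737 -269.37538534750024 z 148.85397891605538 183.34457520335914
450 81 y -278.25510348878333 -267.83672464593104 z 174.0815267782672 213.0461497737116
475 85 y -275.875321938924 -265.24521700311743 z 207.53174293932676 243.01299137402447
500 89 y -273.09906111983435 -263.08183628949297 z 237.04192369356957 270.36869253751746
525 96 y -271.4988145584998 -260.3070359204159 z 263.5780940140126 293.40023811603635
550 98 y -270.122714951136 -259.3734868905403 z 288.2465330243623 314.15421318530196
575 98 y -268.45517888674686 -258.5252843748113 z 307.5583153396586 330.30856125917376
600 277 y -415.4006890317155 -257.3417291367747 z 75.28062061918378 399.63311199794
625 1536 y -415.01653506412555 -256.3291047295742 z 75.05970266998736 441.6470134792959
650 1993 y -419.90582738061147 -252.6214638347562 z 75.0
[... 636 characters left out ...]
6860715
500 74 y -271.37161736747635 -260.22160515523467 z 228.93328702140346 267.83246464262146
525 71 y -268.8953237975325 -259.345703705669 z 259.16444700929554 290.2271423577811
550 61 y -269.6503910300642 -258.1474007090348 z 283.5106771339406 310.39022047171557
575 60 y -266.4464667634698 -257.12075585911526 z 300.7697734987392 326.043536067102
600 106 y -408.9636265716877 -253.2635005079687 z 75.25426988822998 395.6437884421746
625 430 y -411.5162900446924 -254.08857404701268 z 75.10185423654653 419.6436113984223
650 610 y -418.8547718754887 -249.99073272991583 z 75.18887708075569 420.3147011629972
675 771 y -419.88169411970705 -207.05666431558427 z 75.23928744440873 420.3021744288336
```

```bash
python3 -m creep '[[[0,0,10],[0,0,-0.01],100],[[0,0,9.93],[0,0,-0.01],100],[[0,0,0],[0.0207,-0.0442,-0.002],100],[[0,0,0],[0.0207,-0.0442,-0.002],100],[[0,0,0],[0.0207,-0.0442,-0.002],100],[[0,0,0],[0.0207,-0.0442,-0.002],100],[[0,0,0],[0.0207,-0.0442,-0.002],100],[[0,0,0],[0.0207,-0.0442,-0.002],100]]'
```

```text
t: 2.45
eef_pos: [320.8, -273.9, 263.5]
tool_rot: [[1.0, -0.0, 0.0], [-0.0, -1.0, -0.0], [0.0, 0.0, -1.0]]
force: [1.5, -0.7, -0.8]
finger_gap: 1.003
```

```bash
python3 -m creep '[[[0,0,0],[0.026,-0.027,0.0],40],[[0,0,0],[0.028,-0.027,0.01],40],[[0,0,0],[0.028,-0.027,0.013],40],[[0,0,0],[0.028,-0.027,0.013],40],[[0,0,0],[0.028,-0.027,0.013],40],[[0,0,0],[0.028,-0.027,0.015],40],[[0,0,0],[0.028,-0.027,0.015],40],[[0,0,0],[0.028,-0.027,0.0],40]]'
python3 - <<'E'
from h import *
np.set_printoptions(precision=1,suppress=True)
o=telemetry.get_obs();print(o["t"],o["eef_pos"])
p,D=read_camera("wrist");cv2.imwrite("pics/wrist1.png",p);np.save("w1.npy",cloud("wrist",D))
Z={"tray":24,"grip":62,"hearth":0,"lip":0,"channels":0,"stop":0,"stand":0,"ring":43,"weight":43}
for n,z in Z.items():
    for q in pinpoint(n,"wrist")[:1]: print(n,round(q["score"],2),np.array(q["uv"]),atz("wrist",q["uv"],z))
E
```

```text
t: 3.45
eef_pos: [542.7, -58.3, 183.4]
tool_rot: [[1.0, 0.0, -0.001], [0.0, -1.0, 0.0], [-0.001, -0.0, -1.0]]
force: [-0.0, -0.4, 0.9]
finger_gap: 0.4
3.45 [542.7 -58.3 183.4]
tray 0.7 [294.1 237.3] [498.1 -70.8  24. ]
grip 0.85 [357.7 253.8] [ 495.3 -131.5   62. ]
hearth 0.77 [156.6 235.8] [487.7  82.9   0. ]
lip 0.63 [215.5 231.6] [492.6  14.2   0. ]
channels 0.75 [198.6 233.3] [490.5  33.5   0. ]
stop 0.87 [ 95.4 233.1] [490.9 152.    0. ]
ring 0.75 [281.7 224. ] [517.2 -61.6  43. ]
weight 0.91 [265.8 268.2] [468.8 -45.   43. ]
```

View pics/wrist1.png

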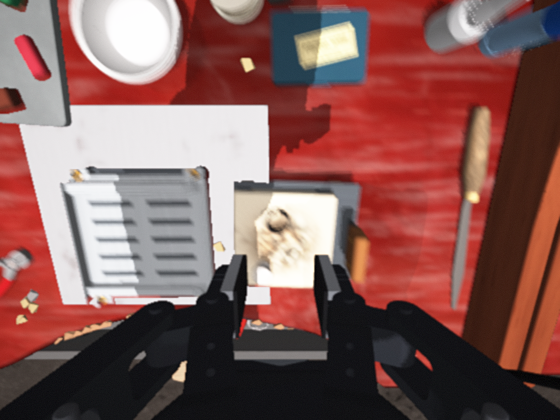

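Run:
```python
from h import *
P=np.load("w1.npy");img=cv2.imread("pics/wrist1.png")
S=3; # px/mm ; x 390..590 -> rows, y 170..-90... 
H=np.full((200*S,290*S),-99.,np.float32);C=np.zeros((200*S,290*S,3),np.uint8)
big=lambda a:cv2.resize(a.astype(np.float32),None,fx=4,fy=4,interpolation=1)
Q=np.stack([big(P[...,i]) for i in range(3)],-1).reshape(-1,3);I=cv2.resize(img,None,fx=4,fy=4,interpolation=1).reshape(-1,3)
r=((590-Q[:,0])*S).astype(int);c=((180-Q[:,1])*S).astype(int)
m=(r>=0)&(r<200*S)&(c>=0)&(c<290*S)&(Q[:,2]<95)
o=np.argsort(Q[m,2]);H[r[m][o],c[m][o]]=Q[m,2][o];C[r[m][o],c[m][o]]=I[m][o]
np.save("H1.npy",H)
cv2.imwrite("pics/ortho1.png",cv2.resize(C,(800,552)))
h=cv2.applyColorMap((np.clip(H/70,0,1)*255).astype(np.uint8),cv2.COLORMAP_JET);cv2.imwrite("pics/orthoh1.png",cv2.resize(h,(800,552)))
```

```text
(no output)
```

View pics/ortho1.png

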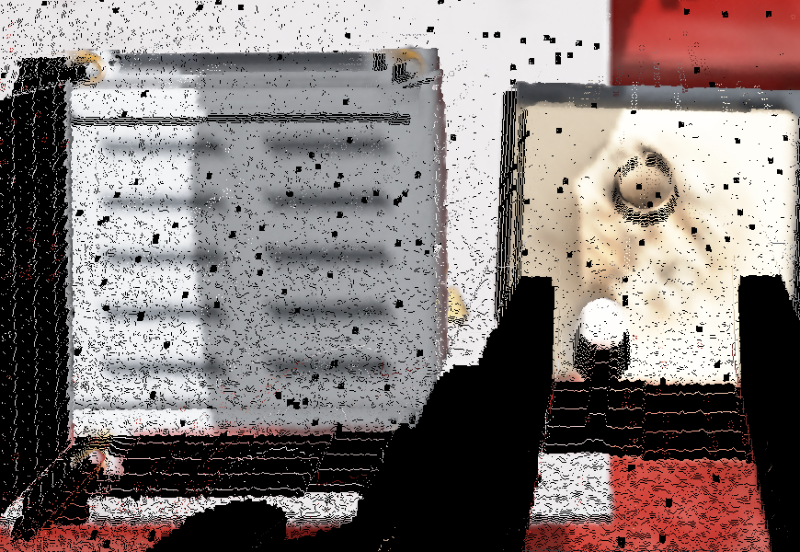

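View pics/orthoh1.png

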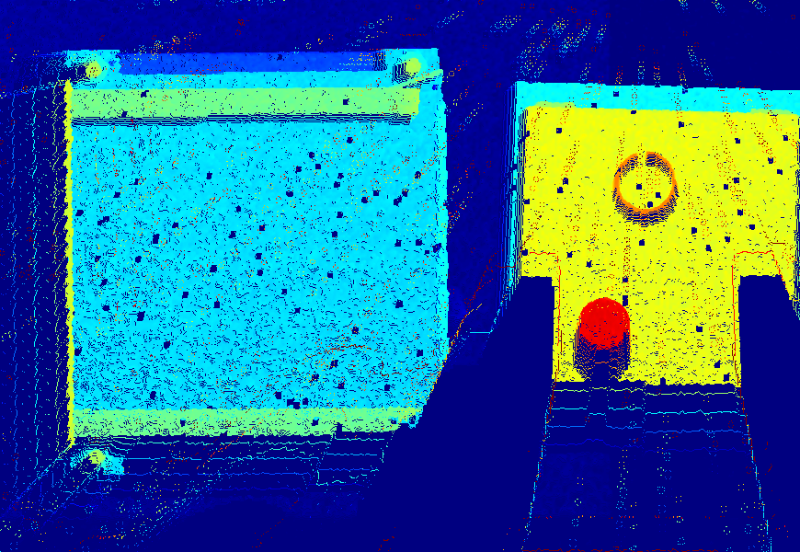

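Run:
```python
from h import *
P=np.load("w1.npy")
def reg(x0,x1,y0,y1): 
    q=P.reshape(-1,3);m=(q[:,0]>x0)&(q[:,0]<x1)&(q[:,1]>y0)&(q[:,1]<y1)&(q[:,2]<95);return q[m]
def plane(n,q,zl,zh):
    q=q[(q[:,2]>zl)&(q[:,2]<zh)];A=np.c_[q[:,:2]-q[:,:2].mean(0),np.ones(len(q))];s=np.linalg.lstsq(A,q[:,2],rcond=None)[0]
    print(n,len(q),"z",round(np.median(q[:,2]),2),"slope",s[:2].round(4))
plane("floor",reg(455,535,30,145),15,35)
plane("flangeR",reg(552,557,40,145),28,45)
plane("flangeL",reg(435,440,60,145),28,45)
plane("board",reg(480,545,-70,-20),38,48)
plane("plate",reg(555,558,-90,-20),20,34)
plane("paper",reg(570,590,-10,10),-20,20)
plane("table",reg(560,590,-100,-60),-20,20)
H=np.load("H1.npy");S=3
Hm=cv2.medianBlur(np.where(H<-50,0,H).astype(np.float32),5)
def edge(cols,r0,r1,hi,d):
    # scan row along direction to find crossing of hi
    out=[]
    for c in cols:
        col=Hm[r0:r1,c] if d>0 else Hm[r0:r1,c][::-1]
        k=np.where(col>hi)[0]
        if len(k): out.append((180-c/S, 590-((r0+k[0]) if d>0 else (r1-1-k[0]))/S))
    return np.array(out)
def fit(n,e):
    e=e.copy()
    for _ in range(5):
        p=np.polyfit(e[:,0],e[:,1],1);r=e[:,1]-np.polyval(p,e[:,0]);k=abs(r)<max(1.0,1.5*np.std(r));e=e[k]
    print(n,len(e),"x=%.2f at y=%.0f, slope %.4f rms %.2f"%(np.polyval(p,e[:,0].mean()),e[:,0].mean(),p[0],np.std(r)));return p
cy=lambda y:int((180-y)*S)
cr=lambda x:int((590-x)*S)
cols=range(cy(145),cy(45))
# flange far inner edge: scan from floor (middle) up to far
fit("flange far inner",edge(cols,cr(560),cr(520),29.5,-1))
fit("flange near inner",edge(cols,cr(470),cr(425),29.5,1))
cols=range(cy(-10),cy(-95))
fit("plate far",edge(cols,cr(580),cr(545),15,1))
fit("board far",edge(cols,cr(575),cr(530),36,1))
fit("board near",edge(range(cy(-25),cy(-80)),cr(475),cr(420),36,-1))
# front edges: scan along columns for rows
def edgec(rows,c0,c1,hi,d):
    out=[]
    for r in rows:
        a=Hm[r,c0:c1] if d>0 else Hm[r,c0:c1][::-1]
        k=np.where(a>hi)[0]
        if len(k): out.append((590-r/S,180-((c0+k[0]) if d>0 else (c1-1-k[0]))/S))
    return np.array(out)
rows=range(cr(545),cr(500))
fit("board front y(x)",edgec(rows,cy(10),cy(-30),36,1))
fit("plate front y(x)",edgec(rows,cy(10),cy(-30),15,1))
fit("hearth lip side y(x)",edgec(range(cr(545),cr(480)),cy(0),cy(60),15,-1)) if 0 else None
fit("hearth entry y(x)",edgec(range(cr(545),cr(490)),cy(60),cy(-2),15,-1))
fit("stop top face y(x)",edgec(range(cr(540),cr(450)),cy(170),cy(130),33,-1))
```

```text
floor 7436 z 24.47 slope [0.0024 0.003 ]
flangeR 534 z 34.05 slope [-0.0486  0.0027]
flangeL 307 z 33.77 slope [0.0217 0.0046]
board 2911 z 42.47 slope [ 0.0043 -0.0007]
plate 195 z 26.54 slope [-0.198   0.0054]
paper 360 z 1.62 slope [0.0107 0.0003]
table 1056 z -0.54 slope [0.0034 0.005 ]
flange far inner 285 x=548.15 at y=94, slope -0.0202 rms 0.34
flange near inner 300 x=441.81 at y=95, slope -0.0081 rms 0.19
plate far 251 x=559.08 at y=-52, slope 0.0294 rms 0.25
board far 209 x=550.33 at y=-56, slope 0.0360 rms 0.29
board near 96 x=451.56 at y=-62, slope 0.0453 rms 0.41
board front y(x) 124 x=-9.53 at y=522, slope -0.0361 rms 0.19
plate front y(x) 119 x=-5.59 at y=522, slope -0.0405 rms 0.13
hearth entry y(x) 163 x=18.27 at y=518, slope 0.0109 rms 0.29
stop top face y(x) 270 x=154.00 at y=495, slope 0.0089 rms 0.25
```

```bash
python3 -m creep '[[[0,0,2.06],[0,0,0],45],[[0,0,0],[-0.007,0.012,0.0105],45],[[0,0,0],[-0.007,0.012,0.0105],45],[[0,0,0],[-0.007,0.012,0.0105],45],[[0,0,0],[-0.007,0.012,0.0105],45],[[0,0,0],[-0.007,0.012,0.0105],45],[[0,0,0],[-0.007,0.012,0.0105],45],[[0,0,0],[0,0,0],45]]'
python3 - <<'E'
from h import *
np.set_printoptions(precision=1,suppress=True)
o=telemetry.get_obs();print(o["t"],o["eef_pos"],o["tool_rot"][:,0])
p,D=read_camera("wrist");cv2.imwrite("pics/wrist2.png",p);W=cloud("wrist",D);np.save("w2.npy",W)
r=masks_of("grip","wrist")
q=W.reshape(-1,3);
m=(abs(q[:,0]-497)<40)&(abs(q[:,1]+128)<25)&(q[:,2]>70)&(q[:,2]<86);g=q[m]
print(len(g),g.min(0),g.max(0),np.percentile(g,[2,50,98],axis=0))
(c,s,a)=cv2.minAreaRect(g[g[:,2]>77][:,:2].astype(np.float32));print(c,s,a)
E
```

```text
t: 4.95
eef_pos: [497.1, -130.5, 121.0]
tool_rot: [[0.999, -0.039, -0.001], [-0.039, -0.999, -0.0], [-0.001, 0.0, -1.0]]
force: [0.8, 1.0, 0.8]
finger_gap: 0.449
4.95 [ 497.1 -130.5  121. ] [ 1. -0. -0.]
1154 [ 473.2 -138.1   70.1] [ 517.  -124.9   81.6] [[ 474.9 -137.3   73.1]
 [ 497.5 -131.5   79.3]
 [ 516.4 -125.6   80.7]]
(494.81622314453125, -131.5746612548828) (11.666940689086914, 43.50477600097656) 87.51029205322266
```

View pics/wrist2.png

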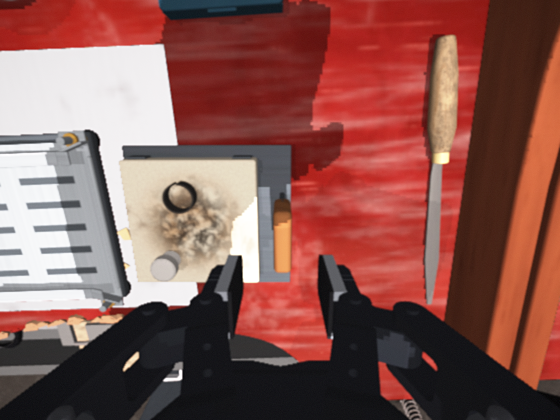

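```bash
python3 -m creep '[[[0,0,0],[-0.0022,0.0012,0.0],45],[[0,0,0],[0,0,0.014],45],[[0,0,0],[0,0,0.014],45],[[0,0,0],[0,0,0.014],45],[[0,0,0],[0,0,0.014],45],[[0,0,0],[0,0,0.014],45],[[0,0,0],[0,0,0],45],[[0,0,0],[0,0,0],45]]'
python3 - <<'E'
from h import *
o=telemetry.get_obs();print(o["t"],o["eef_pos"],o["force"],o["ft_torque"],o["tool_rot"])
p,D=read_camera("wrist");cv2.imwrite("pics/wrist3.png",p)
E
```

```text
t: 6.05
eef_pos: [495.5, -131.0, 51.5]
tool_rot: [[0.999, -0.036, 0.0], [-0.036, -0.999, -0.0], [0.0, 0.0, -1.0]]
force: [0.5, -0.4, 0.3]
finger_gap: 0.451
6.05 [ 495.52355764 -130.98893315   51.53179105] [ 0.48471607 -0.38100549  0.27527679] [ 0.03136212  0.03084798 -0.01139589] [[ 9.99350833e-01 -3.60253583e-02  2.91895312e-04]
 [-3.60253526e-02 -9.99350876e-01 -2.49882895e-05]
 [ 2.92606048e-04  1.44564364e-05 -9.99999957e-01]]
```

View pics/wrist3.png

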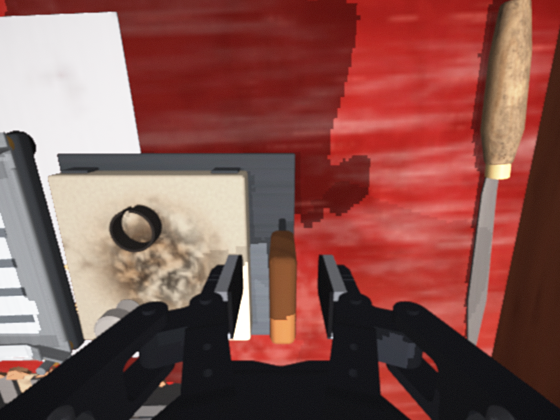

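```bash
python3 -m creep '[[[0,0,0],[0,0,0],30],[[0,0,0],[0,0,0],24],[[0,0,0],[0,0,0],20],[[0,0,0],[0,0,0],17],[[0,0,0],[0,0,0],14],[[0,0,0],[0,0,0],11],[[0,0,0],[0,0,0],5],[[0,0,0],[0,0,0],0]]'
python3 - <<'E'
from h import *
o=telemetry.get_obs();print(o["t"],o["eef_pos"],o["force"],o["ft_torque"],o["tool_rot"])
p,D=read_camera("wrist");cv2.imwrite("pics/wrist4.png",p)
E
```

```text
t: 7.1
eef_pos: [495.5, -131.2, 51.5]
tool_rot: [[0.999, -0.036, 0.0], [-0.036, -0.999, -0.0], [0.0, 0.0, -1.0]]
force: [-0.9, -2.3, 5.7]
finger_gap: 0.131
7.1 [ 495.45400914 -131.18737972   51.51092238] [-0.88473475 -2.33183088  5.66878178] [-0.38888531  0.15612005  0.06239893] [[ 9.99343227e-01 -3.62355995e-02  3.09431509e-04]
 [-3.62355135e-02 -9.99343239e-01 -2.79260368e-04]
 [ 3.19347453e-04  2.67864548e-04 -9.99999913e-01]]
```

View pics/wrist4.png

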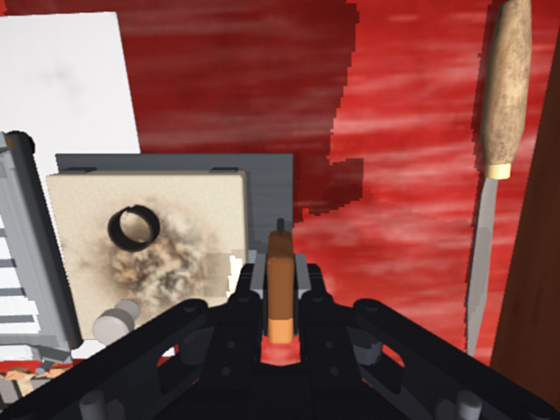

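```bash
python3 -m creep '[[[0,0,0],[0,0,-0.001],0],[[0,0,0],[0,0,-0.002],0],[[0,0,0],[0,0,-0.002],0],[[0,0,0],[0,0,-0.002],0],[[0,0,0],[0,0,-0.001],0],[[0,0,-1],[0,0,0],0],[[0,0,-1],[0,0,0],0],[[0,0,-0.8],[0,0,0],0]]'
cat > meas.py <<'E'
from h import *
import sys
np.set_printoptions(precision=2,suppress=True)
n=sys.argv[1]
o=telemetry.get_obs();print(o["t"],o["eef_pos"],o["force"],o["ft_torque"]);print(o["tool_rot"])
for cam in sys.argv[2:]:
    p,D=read_camera(cam);cv2.imwrite(f"pics/{cam}{n}.png",p);np.save(f"{cam}{n}.npy",cloud(cam,D))
    if cam!="wrist":
        b=(150,300,210,410) if cam=="top" else (160,310,230,430)
        cv2.imwrite(f"pics/{cam}{n}c.png",cv2.resize(p[b[0]:b[1],b[2]:b[3]],(800,600),interpolation=2))
E
python3 meas.py 5 wrist top side
```

```text
t: 8.15
eef_pos: [495.4, -130.9, 59.3]
tool_rot: [[1.0, 0.014, -0.0], [0.014, -1.0, 0.0], [-0.0, -0.0, -1.0]]
force: [-0.4, 0.0, -4.6]
finger_gap: 0.127
8.15 [ 495.38 -130.91   59.27] [-0.39  0.01 -4.56] [-0.27  0.01 -0.04]
[[ 1.    0.01 -0.  ]
 [ 0.01 -1.    0.  ]
 [-0.   -0.   -1.  ]]
```

View pics/wrist5.png

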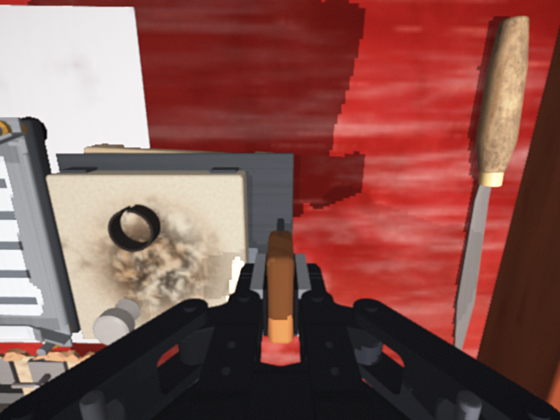

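View pics/side5c.png

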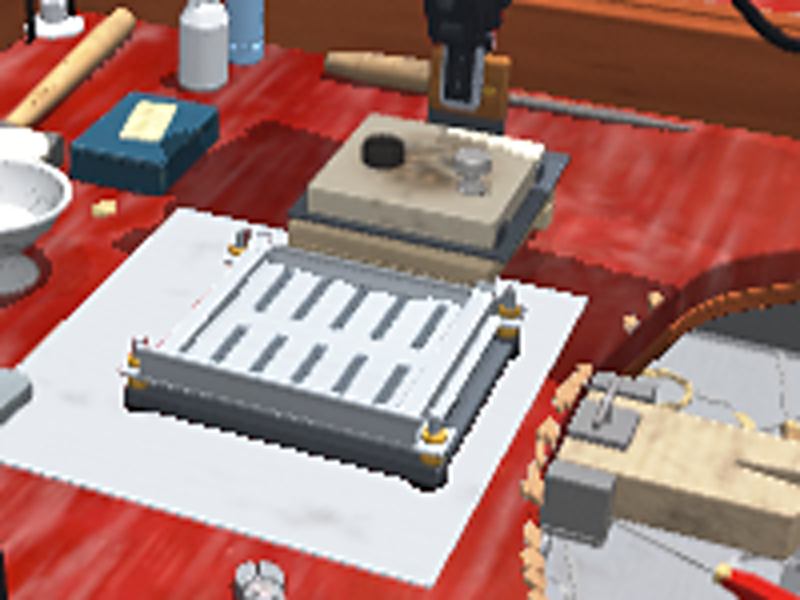

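View pics/top5c.png

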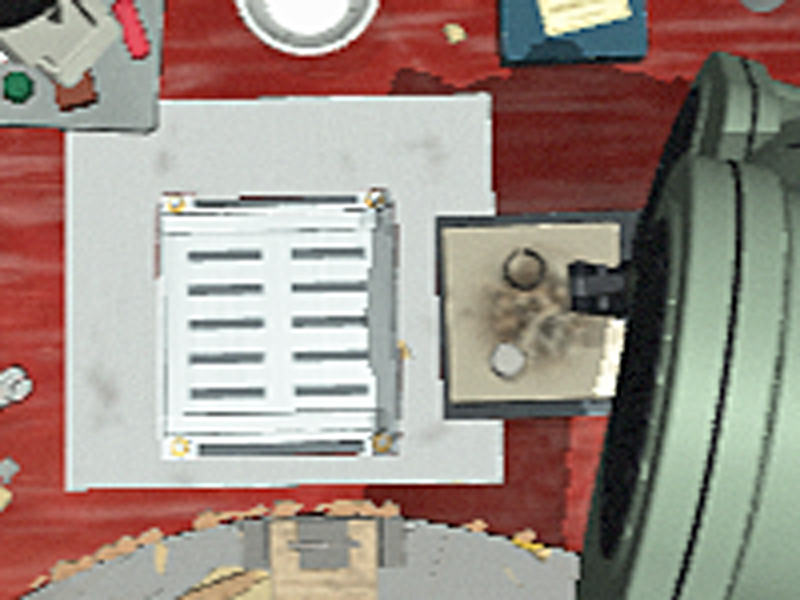

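```bash
python3 -m creep '[[[0,0,0],[0,-0.001,0],0],[[0,0,0],[0,-0.002,0],0],[[0,0,0],[0,-0.003,0],0],[[0,0,0],[0,-0.003,0],0],[[0,0,0],[0,-0.003,0],0],[[0,0,0],[0,-0.002,0],0],[[0,0,0],[0,-0.001,0],0],[[0,0,0],[0,0,0],0]]'
python3 meas.py 6 wrist top side
```

```text
t: 9.3
eef_pos: [495.2, -115.9, 59.3]
tool_rot: [[1.0, 0.013, -0.0], [0.013, -1.0, 0.0], [-0.0, -0.0, -1.0]]
force: [-0.0, 0.8, -4.5]
finger_gap: 0.129
9.3 [ 495.17 -115.91   59.31] [-0.01  0.83 -4.49] [-0.27 -0.01  0.01]
[[ 1.    0.01 -0.  ]
 [ 0.01 -1.    0.  ]
 [-0.   -0.   -1.  ]]
```

View pics/wrist6.png

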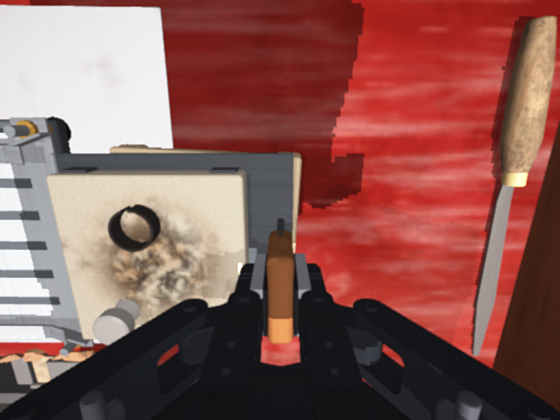

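Run:
```python
from h import *
P=np.load("wrist6.npy");img=cv2.imread("pics/wrist6.png")
S=5;x1=580;y1=60
W_,H_=150,160
big=lambda a:cv2.resize(a.astype(np.float32),None,fx=5,fy=5,interpolation=1)
Q=np.stack([big(P[...,i]) for i in range(3)],-1).reshape(-1,3);I=cv2.resize(img,None,fx=5,fy=5,interpolation=1).reshape(-1,3)
H=np.full((H_*S,W_*S),-99.,np.float32);C=np.zeros((H_*S,W_*S,3),np.uint8)
r=((x1-Q[:,0])*S).astype(int);c=((y1-Q[:,1])*S).astype(int)
m=(r>=0)&(r<H_*S)&(c>=0)&(c<W_*S)&(Q[:,2]<100);o=np.argsort(Q[m,2])
H[r[m][o],c[m][o]]=Q[m,2][o];C[r[m][o],c[m][o]]=I[m][o]
h=cv2.applyColorMap((np.clip(H/70,0,1)*255).astype(np.uint8),cv2.COLORMAP_JET)
cv2.imwrite("pics/o6.png",cv2.resize(np.hstack([C[:,:400],h[:,:400]]),(600,600)))
np.save("H6.npy",H)
q=P.reshape(-1,3)
def med(n,x0,x1,y0,y1,zl,zh):
    m=(q[:,0]>x0)&(q[:,0]<x1)&(q[:,1]>y0)&(q[:,1]<y1)&(q[:,2]>zl)&(q[:,2]<zh);print(n,m.sum(),np.median(q[m,2]).round(2))
med("board",500,540,-50,-10,44,60)
med("plate side",554,557,-60,-5,26,44)
med("floor",470,530,28,50,15,32)
```

```text
board 5194 50.01
plate side 0 nan
floor 3167 24.09
  return _methods._mean(a, axis=axis, dtype=dtype,
  ret = ret.dtype.type(ret / rcount)
```

View pics/o6.png

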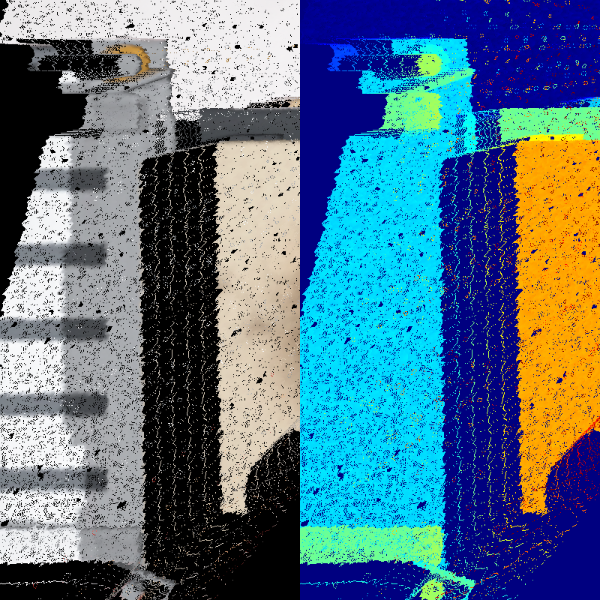

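```bash
python3 -m creep '[[[0,0,0],[0,-0.001,0],0],[[0,0,0],[0,-0.002,0],0],[[0,0,0],[0,-0.003,0],0],[[0,0,0],[0,-0.003,0],0],[[0,0,0],[0,-0.002,0],0],[[0,0,0],[0,-0.001,0.0],0],[[0,0,0],[0,0,0.0005],0],[[0,0,0],[0,0,0.0005],0]]'
python3 meas.py 7 side
```

```text
t: 10.45
eef_pos: [495.0, -104.0, 58.3]
tool_rot: [[1.0, 0.013, -0.0], [0.013, -1.0, 0.0], [-0.0, -0.0, -1.0]]
force: [-0.6, -0.2, -4.5]
finger_gap: 0.132
10.45 [ 495.04 -104.01   58.28] [-0.63 -0.16 -4.53] [-0.26  0.02 -0.  ]
[[ 1.    0.01 -0.  ]
 [ 0.01 -1.    0.  ]
 [-0.   -0.   -1.  ]]
```

```bash
python3 -m creep '[[[0,0,0],[0,0,0.0003],0],[[0,0,0],[0,0,0.0003],0],[[0,0,0],[0,0,0.0003],0],[[0,0,0],[0,0,0.0002],0],[[0,0,0],[0,0,0],0],[[0,0,0],[0,0,0],0],[[0,0,0],[0,0,0],0],[[0,0,0],[0,0,0],0]]'; python3 -c "
from h import *
o=telemetry.get_obs();print(o['eef_pos'],o['force'],o['ft_torque'])"
```

```text
t: 11.5
eef_pos: [495.0, -103.9, 57.2]
tool_rot: [[1.0, 0.013, -0.0], [0.013, -1.0, 0.0], [-0.0, -0.0, -1.0]]
force: [-0.5, 0.5, -4.6]
finger_gap: 0.127
[ 495.04542401 -103.90808054   57.20276491] [-0.49262205  0.51865217 -4.58817437] [-0.28572506 -0.00106385  0.00306614]
```

View pics/side7c.png

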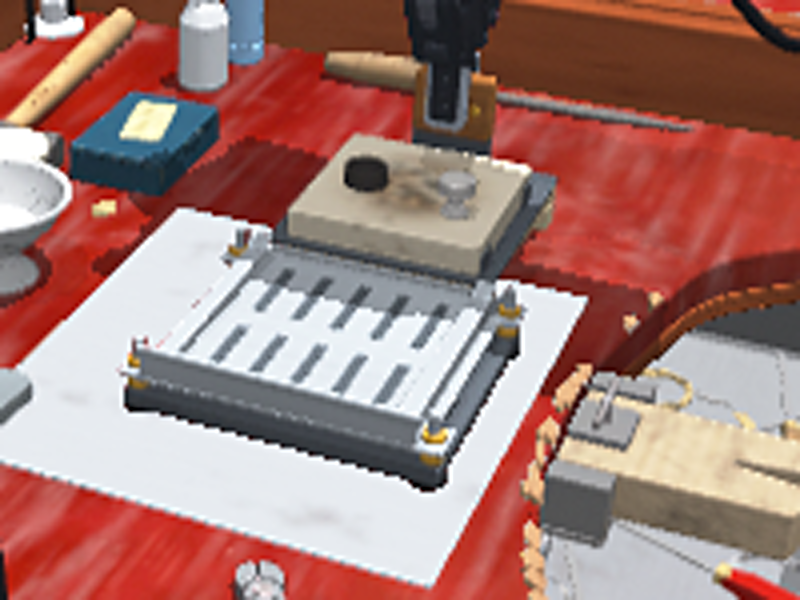

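```bash
python3 -m creep '[[[0,0,0],[0,0,0.0002],0],[[0,0,0],[0,0,0.0002],0],[[0,0,0],[0,0,0.0002],0],[[0,0,0],[0,0,0.0002],0],[[0,0,0],[0,0,0.0002],0],[[0,0,0],[0,0,0],0],[[0,0,0],[0,0,0],0],[[0,0,0],[0,0,0],0]]'; python3 -c "
from h import *
o=telemetry.get_obs();print(o['eef_pos'],o['force'],o['ft_torque'])"
```

```text
t: 12.5
eef_pos: [495.1, -103.9, 56.2]
tool_rot: [[1.0, 0.013, -0.0], [0.013, -1.0, 0.0], [-0.0, -0.0, -1.0]]
force: [0.7, 0.5, -4.8]
finger_gap: 0.132
[ 495.05543759 -103.91101736   56.19456359] [ 0.65655266  0.54295284 -4.77810679] [-0.17662245 -0.01813638  0.05900387]
```

```bash
python3 -m creep '[[[0,0,0],[0,0,0.0002],0],[[0,0,0],[0,0,0.0002],0],[[0,0,0],[0,0,0.0002],0],[[0,0,0],[0,0,0.0001],0],[[0,0,0],[0,0,0],0],[[0,0,0],[0,0,0],0],[[0,0,0],[0,0,0],0],[[0,0,0],[0,0,0],0]]'; python3 -c "
from h import *
o=telemetry.get_obs();print(o['eef_pos'],o['force'],o['ft_torque'])"
```

```text
t: 13.5
eef_pos: [495.0, -103.9, 55.5]
tool_rot: [[1.0, 0.013, -0.0], [0.013, -1.0, 0.0], [-0.0, -0.0, -1.0]]
force: [0.1, 0.3, -4.7]
finger_gap: 0.127
[ 495.03355699 -103.92771214   55.51059349] [ 0.12224252  0.32580957 -4.70984681] [-0.22125683  0.0193965   0.03571074]
```

```bash
python3 -m creep '[[[0,0,0],[0,0,0.0002],0],[[0,0,0],[0,0,0.0002],0],[[0,0,0],[0,0,0.0002],0],[[0,0,0],[0,0,0.0001],0],[[0,0,0],[0,0,0],0],[[0,0,0],[0,0,0],0],[[0,0,0],[0,0,0],0],[[0,0,0],[0,0,0],0]]'; python3 -c "
from h import *
o=telemetry.get_obs();print(o['eef_pos'],o['force'],o['ft_torque'])"; python3 meas.py 8 wrist side
```

```text
t: 14.5
eef_pos: [495.1, -104.0, 54.9]
tool_rot: [[1.0, 0.013, 0.0], [0.013, -1.0, -0.0], [0.0, 0.0, -1.0]]
force: [0.9, -2.1, 0.2]
finger_gap: 0.129
[ 495.101782   -103.99133343   54.85120511] [ 0.86069072 -2.05350138  0.20774255] [-0.3411182  -0.00387378  0.02417002]
14.5 [ 495.1  -103.99   54.85] [ 0.86 -2.05  0.21] [-0.34 -0.    0.02]
[[ 1.    0.01  0.  ]
 [ 0.01 -1.   -0.  ]
 [ 0.    0.   -1.  ]]
```

View pics/side8c.png

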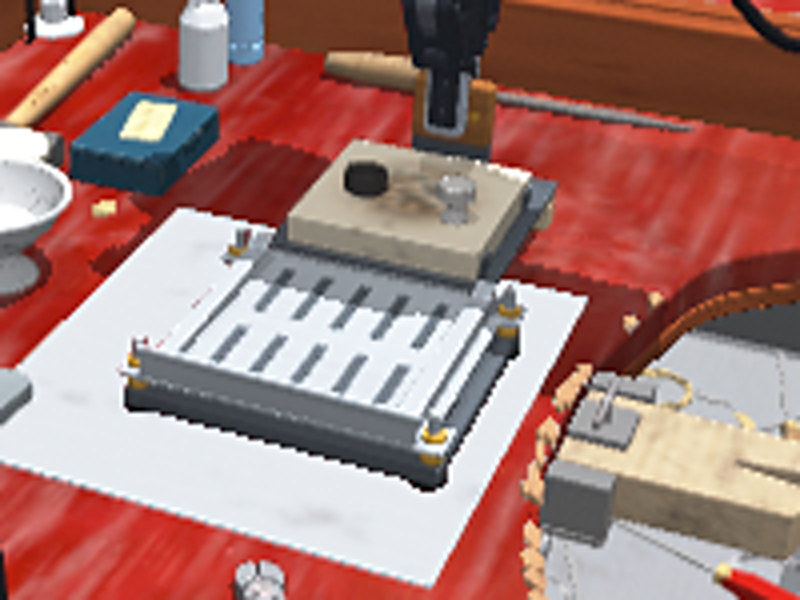

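View pics/wrist8.png

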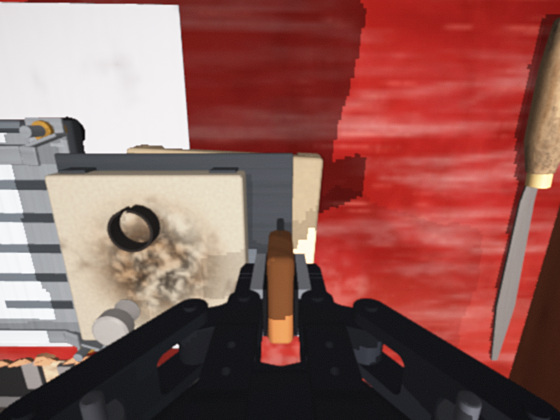

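```bash
python3 -m creep '[[[0,0,0],[0,0,-0.0005],0],[[0,0,0],[0,0,-0.0005],0],[[0,0,0],[0,-0.001,0],0],[[0,0,0],[0,-0.002,0],0],[[0,0,0],[0,-0.002,0],0],[[0,0,0],[0,-0.001,0],0],[[0,0,0],[0,0,0],0],[[0,0,0],[0,0,0],0]]'; python3 -c "
from h import *
o=telemetry.get_obs();print(o['eef_pos'],o['force'],o['ft_torque'])"
```

```text
t: 15.6
eef_pos: [494.9, -98.0, 55.8]
tool_rot: [[1.0, 0.013, -0.0], [0.013, -1.0, 0.0], [-0.0, -0.0, -1.0]]
force: [-0.2, -0.6, -4.8]
finger_gap: 0.127
[494.94157877 -97.9607655   55.80525754] [-0.1747471  -0.58989937 -4.77880245] [-0.29733793 -0.02373537  0.01486308]
```

```bash
python3 -m creep '[[[0,0,0],[0,0,0.0002],0],[[0,0,0],[0,0,0.0002],0],[[0,0,0],[0,0,0.0002],0],[[0,0,0],[0,0,0.0001],0],[[0,0,0],[0,0,0],0],[[0,0,0],[0,0,0],0],[[0,0,0],[0,0,0],0],[[0,0,0],[0,0,0],0]]'; python3 -c "
from h import *
o=telemetry.get_obs();print(o['eef_pos'],o['force'],o['ft_torque'])"
```

```text
t: 16.6
eef_pos: [495.0, -97.9, 55.1]
tool_rot: [[1.0, 0.013, 0.0], [0.013, -1.0, 0.0], [0.0, -0.0, -1.0]]
force: [0.5, -1.5, -1.2]
finger_gap: 0.129
[495.00406192 -97.93005767  55.12513727] [ 0.45698444 -1.52253763 -1.17445472] [-0.38159062 -0.00351874  0.01984315]
```

```bash
python3 -m creep '[[[0,0,0],[0,0,-0.0004],0],[[0,0,0],[0,0,-0.0004],0],[[0,0,0],[0,-0.001,0],0],[[0,0,0],[0,-0.002,0],0],[[0,0,0],[0,-0.003,0],0],[[0,0,0],[0,-0.002,0],0],[[0,0,0],[0,-0.002,0],0],[[0,0,0],[0,-0.001,0],0]]'; python3 meas.py 9 wrist top
```

```text
t: 17.6
eef_pos: [494.8, -86.8, 55.9]
tool_rot: [[1.0, 0.013, 0.0], [0.013, -1.0, 0.0], [0.0, -0.0, -1.0]]
force: [0.4, -1.0, -4.9]
finger_gap: 0.133
17.6 [494.85 -86.77  55.91] [ 0.4  -0.99 -4.89] [-0.31 -0.02 -0.06]
[[ 1.    0.01  0.  ]
 [ 0.01 -1.    0.  ]
 [ 0.   -0.   -1.  ]]
```

View pics/wrist9.png

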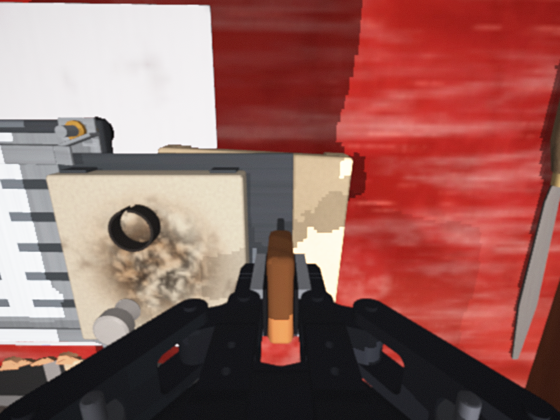

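View pics/top9c.png

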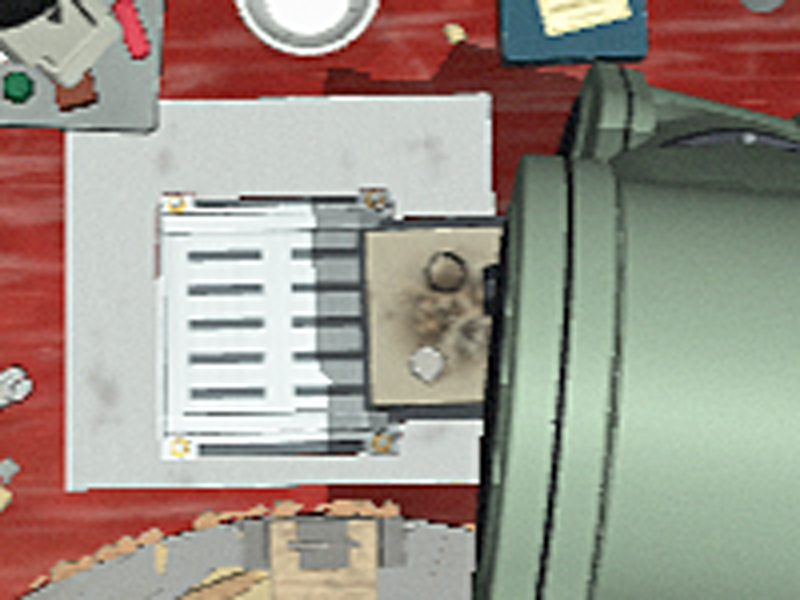

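```bash
cat > lat.py <<'E'
from h import *
import sys
P=np.load(sys.argv[1]+".npy");yb=float(sys.argv[2]);yh=float(sys.argv[3]);img=cv2.imread("pics/"+sys.argv[1][:5]+sys.argv[1][5:]+".png")
S=5;x1=580
big=lambda a:cv2.resize(a.astype(np.float32),None,fx=5,fy=5,interpolation=1)
Q=np.stack([big(P[...,i]) for i in range(3)],-1).reshape(-1,3)
def prof(y0,y1):
    out=[]
    for x in np.arange(430,565,0.5):
        m=(abs(Q[:,0]-x)<0.5)&(Q[:,1]>y0)&(Q[:,1]<y1)&(Q[:,2]<100)
        out.append((x,np.median(Q[m,2]) if m.sum()>3 else np.nan))
    return np.array(out)
def cross(p,lev,desc):
    z=p[:,1];r=[]
    for i in range(len(z)-1):
        if np.isfinite(z[i]) and np.isfinite(z[i+1]) and (z[i]-lev)*(z[i+1]-lev)<0: r.append(round(p[i,0]+.25,2))
    return r
for y in (yb,yb-4,yb-8): print("board @y",y,cross(prof(y-2,y+2),42,0))
for y in (yh,yh+5,yh+10): print("flange @y",y,cross(prof(y-2,y+2),28.5,0))
E
python3 lat.py wrist9 20 50
```

```text
board @y 20.0 [np.float64(433.75), np.float64(542.25)]
board @y 16.0 [np.float64(541.75)]
board @y 12.0 [np.float64(541.75)]
flange @y 50.0 [np.float64(439.75), np.float64(544.25), np.float64(555.25)]
flange @y 55.0 [np.float64(436.75), np.float64(437.75), np.float64(439.25), np.float64(544.25), np.float64(555.25)]
flange @y 60.0 [np.float64(433.25), np.float64(433.75), np.float64(434.75), np.float64(436.25), np.float64(438.75), np.float64(544.25), np.float64(555.25)]
```

```bash
python3 -m creep '[[[0,0,0],[0,-0.001,0],0],[[0,0,0],[0,-0.002,0],0],[[0,0,0],[0,-0.0025,0],0],[[0,0,0],[0,-0.0025,0],0],[[0,0,0],[0,-0.0025,0],0],[[0,0,0],[0,-0.0025,0],0],[[0,0,0],[0,-0.002,0],0],[[0,0,0],[0,-0.001,0],0]]'; python3 -c "
from h import *
o=telemetry.get_obs();print(o['eef_pos'],o['force'],o['ft_torque'])"
```

```text
t: 18.7
eef_pos: [494.6, -70.8, 55.9]
tool_rot: [[1.0, 0.013, 0.0], [0.013, -1.0, 0.0], [0.0, -0.0, -1.0]]
force: [0.1, -0.7, -4.5]
finger_gap: 0.133
[494.64554629 -70.78380576  55.92318667] [ 0.08318624 -0.71480065 -4.50708639] [-0.2258504  -0.06371929  0.00195469]
```

```bash
python3 -m creep '[[[0,0,0],[0,-0.002,0],0],[[0,0,0],[0,-0.003,0],0],[[0,0,0],[0,-0.003,0],0],[[0,0,0],[0,-0.003,0],0],[[0,0,0],[0,-0.003,0],0],[[0,0,0],[0,-0.003,0],0],[[0,0,0],[0,-0.002,0],0],[[0,0,0],[0,-0.001,0],0]]'; python3 meas.py 10 wrist
```

```text
t: 19.7
eef_pos: [494.4, -50.8, 55.9]
tool_rot: [[1.0, 0.013, -0.0], [0.013, -1.0, 0.0], [-0.0, -0.0, -1.0]]
force: [-0.0, -0.9, -4.8]
finger_gap: 0.13
19.7 [494.36 -50.79  55.9 ] [-0.01 -0.86 -4.81] [-0.28 -0.08  0.03]
[[ 1.    0.01 -0.  ]
 [ 0.01 -1.    0.  ]
 [-0.   -0.   -1.  ]]
```

View pics/wrist10.png

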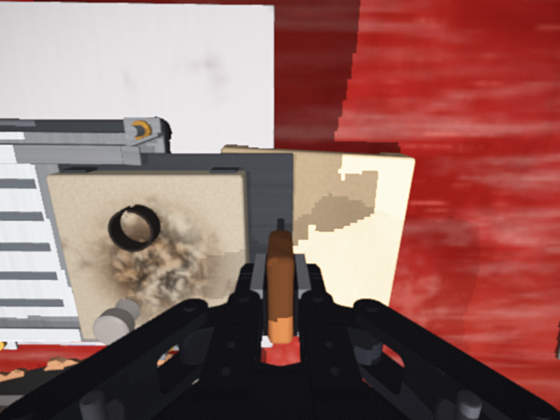

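```bash
python3 lat.py wrist10 35 75
```

```text
board @y 35.0 [np.float64(541.25)]
board @y 31.0 [np.float64(541.25)]
board @y 27.0 [np.float64(541.25)]
flange @y 75.0 [np.float64(539.75), np.float64(543.75), np.float64(554.75)]
flange @y 80.0 [np.float64(440.25), np.float64(443.75), np.float64(444.75), np.float64(445.75), np.float64(449.75), np.float64(462.75), np.float64(467.25), np.float64(468.25), np.float64(470.25), np.float64(470.75), np.float64(472.75), np.float64(473.25), np.float64(474.25), np.float64(475.25), np.float64(476.25), np.float64(494.75), np.float64(495.75), np.float64(504.25), np.float64(504.75), np.float64(509.25), np.float64(510.25), np.float64(516.75), np.float64(517.75), np.float64(537.25), np.float64(544.25), np.float64(554.75)]
flange @y 85.0 [np.float64(434.25), np.float64(434.75), np.float64(439.75), np.float64(544.25), np.float64(554.75)]
```

```bash
python3 -m creep '[[[0,0,0],[0,-0.002,0],0],[[0,0,0],[0,-0.0035,0],0],[[0,0,0],[0,-0.0035,0],0],[[0,0,0],[0,-0.0035,0],0],[[0,0,0],[0,-0.0035,0],0],[[0,0,0],[0,-0.003,0],0],[[0,0,0],[0,-0.002,0],0],[[0,0,0],[0,-0.001,0],0]]'; python3 -c "
from h import *
o=telemetry.get_obs();print(o['eef_pos'],o['force'],o['ft_torque'])"
```

```text
t: 20.75
eef_pos: [494.1, -28.8, 55.9]
tool_rot: [[1.0, 0.013, -0.0], [0.013, -1.0, 0.0], [-0.0, -0.0, -1.0]]
force: [0.7, -0.1, -5.0]
finger_gap: 0.129
[494.07897976 -28.82021363  55.91564431] [ 0.7166133  -0.13364299 -4.98183013] [-0.29446878 -0.02291729 -0.02069219]
```

```bash
python3 -m creep '[[[0,0,0],[0,-0.002,0],0],[[0,0,0],[0,-0.0035,0],0],[[0,0,0],[0,-0.0035,0],0],[[0,0,0],[0,-0.0035,0],0],[[0,0,0],[0,-0.0035,0],0],[[0,0,0],[0,-0.003,0],0],[[0,0,0],[0,-0.002,0],0],[[0,0,0],[0,-0.001,0],0]]'; python3 meas.py 11 wrist side; python3 lat.py wrist11 75 118
```

```text
t: 21.75
eef_pos: [493.8, -6.8, 55.9]
tool_rot: [[1.0, 0.013, 0.0], [0.013, -1.0, 0.0], [0.0, -0.0, -1.0]]
force: [-0.1, 0.1, -4.3]
finger_gap: 0.126
21.75 [493.82  -6.83  55.92] [-0.1   0.1  -4.32] [-0.2   0.02 -0.03]
[[ 1.    0.01  0.  ]
 [ 0.01 -1.    0.  ]
 [ 0.   -0.   -1.  ]]
board @y 75.0 [np.float64(540.75)]
board @y 71.0 [np.float64(540.75)]
board @y 67.0 [np.float64(540.75)]
flange @y 118.0 [np.float64(539.75), np.float64(543.75), np.float64(554.75)]
flange @y 123.0 [np.float64(446.25), np.float64(446.75), np.float64(537.25), np.float64(544.25), np.float64(554.75)]
flange @y 128.0 [np.float64(438.75), np.float64(543.75), np.float64(554.75)]
```

View pics/wrist11.png

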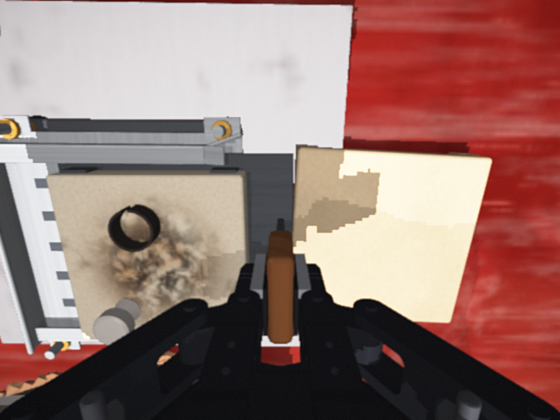

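View pics/side11c.png

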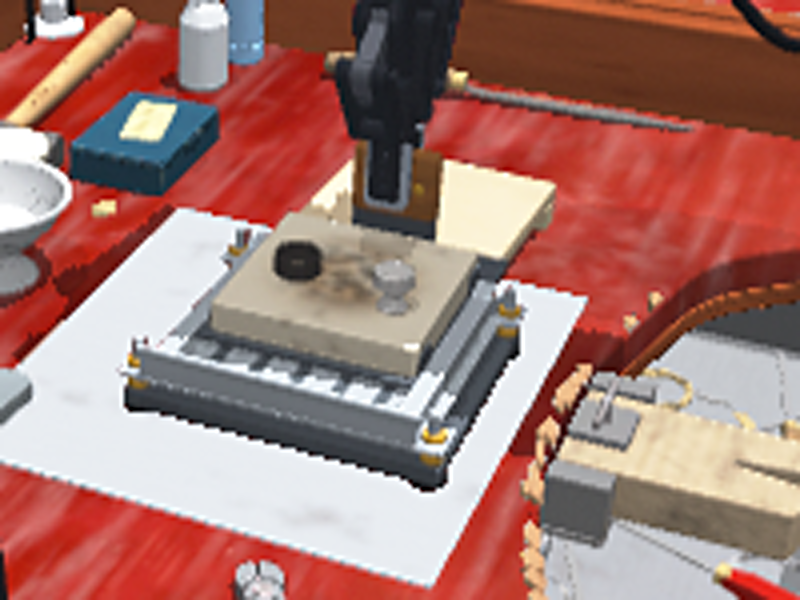

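```bash
python3 -m creep '[[[0,0,0],[0,-0.002,0],0],[[0,0,0],[0,-0.0035,0],0],[[0,0,0],[0,-0.0035,0],0],[[0,0,0],[0,-0.0035,0],0],[[0,0,0],[0,-0.0035,0],0],[[0,0,0],[0,-0.003,0],0],[[0,0,0],[0,-0.002,0],0],[[0,0,0],[0,-0.001,0],0]]'; python3 -c "
from h import *
o=telemetry.get_obs();print(o['eef_pos'],o['force'],o['ft_torque'])"
```

```text
t: 22.85
eef_pos: [493.5, 15.2, 55.9]
tool_rot: [[1.0, 0.013, -0.0], [0.013, -1.0, 0.0], [-0.0, -0.0, -1.0]]
force: [-0.6, 0.2, -3.2]
finger_gap: 0.13
[493.51489415  15.15663281  55.92411107] [-0.57898144  0.22218723 -3.1995634 ] [-0.24164596 -0.00803229 -0.02180934]
```

```bash
python3 -m creep '[[[0,0,0],[0,-0.001,0],0],[[0,0,0],[0,-0.0015,0],0],[[0,0,0],[0,-0.0015,0],0],[[0,0,0],[0,-0.0015,0],0],[[0,0,0],[0,-0.0015,0],0],[[0,0,0],[0,-0.001,0],0],[[0,0,0],[0,-0.001,0],0],[[0,0,0],[0,-0.001,0],0]]'; python3 meas.py 12 wrist; python3 lat.py wrist12 100 142
```

```text
t: 23.85
eef_pos: [493.4, 25.1, 55.9]
tool_rot: [[1.0, 0.013, 0.0], [0.013, -1.0, 0.0], [0.0, -0.0, -1.0]]
force: [-0.8, 1.0, -4.9]
finger_gap: 0.131
23.85 [493.42  25.12  55.93] [-0.81  0.98 -4.93] [-0.23  0.02 -0.05]
[[ 1.    0.01  0.  ]
 [ 0.01 -1.    0.  ]
 [ 0.   -0.   -1.  ]]
board @y 100.0 [np.float64(540.25)]
board @y 96.0 [np.float64(540.75)]
board @y 92.0 [np.float64(540.75)]
flange @y 142.0 [np.float64(554.75), np.float64(558.75)]
flange @y 147.0 [np.float64(554.75), np.float64(558.75)]
flange @y 152.0 [np.float64(563.75)]
```

View pics/wrist12.png

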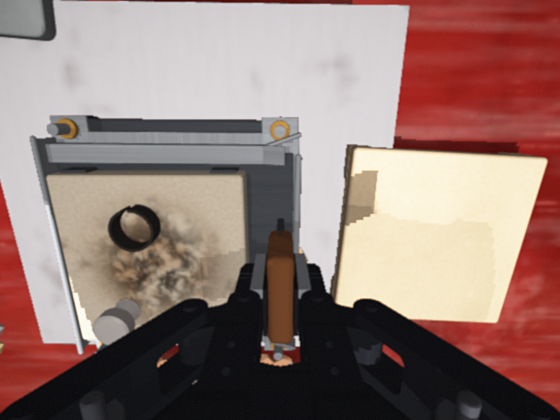

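```bash
python3 -m creep '[[[0,0,0],[0,-0.0005,0],0],[[0,0,0],[0,-0.0005,0],0],[[0,0,0],[0,-0.0005,0],0],[[0,0,0],[0,-0.0005,0],0],[[0,0,0],[0,-0.0005,0],0],[[0,0,0],[0,-0.0005,0],0],[[0,0,0],[0,0,0],0],[[0,0,0],[0,0,0],0]]'; python3 -c "
from h import *
o=telemetry.get_obs();print(o['eef_pos'],o['force'],o['ft_torque'])"
```

```text
t: 24.9
eef_pos: [493.1, 27.4, 55.9]
tool_rot: [[1.0, 0.012, -0.0], [0.012, -1.0, -0.001], [-0.0, 0.001, -1.0]]
force: [-1.6, -6.1, -2.7]
finger_gap: 0.129
[493.14364459  27.42132062  55.9473988 ] [-1.6206057  -6.11109244 -2.71586304] [-1.40919491  0.33353444 -0.05485599]
```

```bash
python3 -m creep '[[[0,0,0],[0,-0.0003,0],0],[[0,0,0],[0,-0.0003,0],0],[[0,0,0],[0,-0.0003,0],0],[[0,0,0],[0,-0.0003,0],0],[[0,0,0],[0,-0.0003,0],0],[[0,0,0],[0,0,0],0],[[0,0,0],[0,0,0],0],[[0,0,0],[0,0,0],0]]'; python3 -c "
from h import *
o=telemetry.get_obs();print(o['eef_pos'],o['force'],o['ft_torque'])"
```

```text
t: 25.9
eef_pos: [492.9, 27.6, 56.0]
tool_rot: [[1.0, 0.011, -0.001], [0.011, -1.0, -0.002], [-0.001, 0.002, -1.0]]
force: [-4.1, -14.7, 0.5]
finger_gap: 0.128
[492.85679344  27.60700086  56.02864616] [ -4.06527735 -14.7240773    0.45356054] [-3.11935247  0.80239657 -0.12274959]
```

```bash
python3 -m creep '[[[0,0,0],[0,0.0005,0],0],[[0,0,0],[0,0.0005,0],0],[[0,0,0],[0,0.0005,0],0],[[0,0,0],[0,0.0005,0],0],[[0,0,0],[0,0.0003,0],0],[[0,0,0],[0,0,0],0],[[0,0,0],[0,0,0],0],[[0,0,0],[0,0,0],0]]'; python3 meas.py 13 wrist side top
```

```text
t: 26.9
eef_pos: [493.3, 27.3, 55.9]
tool_rot: [[1.0, 0.013, -0.0], [0.013, -1.0, 0.0], [-0.0, -0.0, -1.0]]
force: [-0.9, -3.7, -4.3]
finger_gap: 0.13
26.9 [493.34  27.25  55.91] [-0.87 -3.67 -4.26] [-1.01  0.19 -0.03]
[[ 1.    0.01 -0.  ]
 [ 0.01 -1.    0.  ]
 [-0.   -0.   -1.  ]]
```

View pics/wrist13.png

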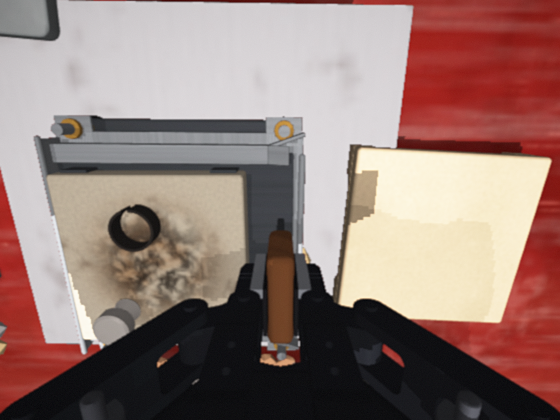

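View pics/side13c.png

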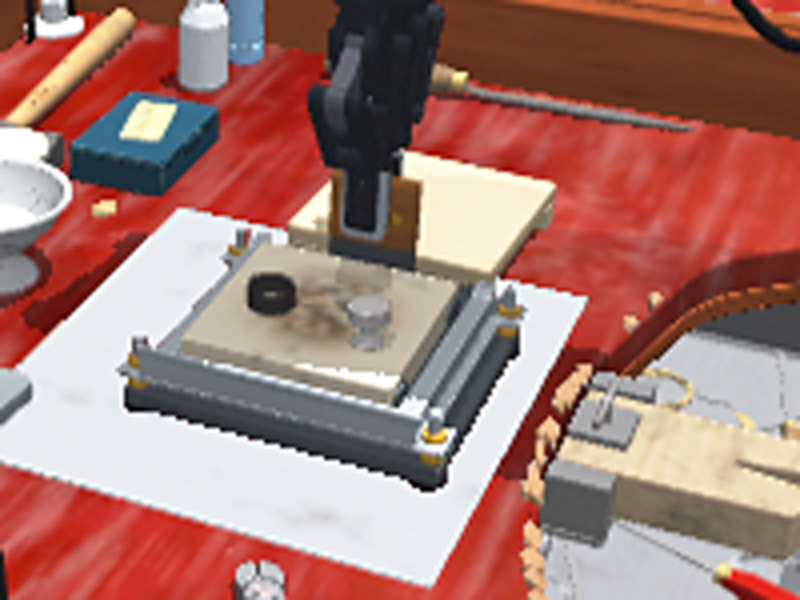

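View pics/top13c.png

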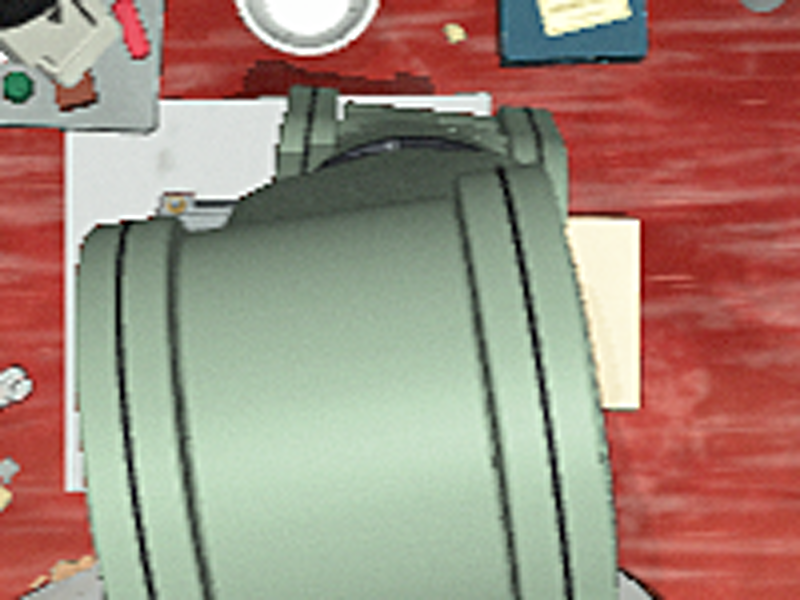

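```bash
python3 -m creep '[[[0,0,0],[0,0.0005,0],0],[[0,0,0],[0,0.0005,0],0],[[0,0,0],[0,0.0006,0],0],[[0,0,0],[0,0,0],0],[[0,0,0],[0,0,0.0003],0],[[0,0,0],[0,0,0.0003],0],[[0,0,0],[0,0,0.0003],0],[[0,0,0],[0,0,0],0]]'; python3 meas.py 14 wrist
```

```text
t: 28.05
eef_pos: [493.3, 25.7, 55.0]
tool_rot: [[1.0, 0.013, -0.0], [0.013, -1.0, 0.0], [-0.0, -0.0, -1.0]]
force: [-0.0, 0.2, -4.0]
finger_gap: 0.133
28.05 [493.34  25.66  54.99] [-0.01  0.17 -4.01] [-0.24  0.02 -0.03]
[[ 1.    0.01 -0.  ]
 [ 0.01 -1.    0.  ]
 [-0.   -0.   -1.  ]]
```

```bash
python3 -m creep '[[[0,0,0],[0,0,0.0003],0],[[0,0,0],[0,0,0.0003],0],[[0,0,0],[0,0,0.0003],0],[[0,0,0],[0,0,0.0003],0],[[0,0,0],[0,0,0],0],[[0,0,0],[0,0,0],0],[[0,0,0],[0,0,0],0],[[0,0,0],[0,0,0],0]]'; python3 -c "
from h import *
o=telemetry.get_obs();print(o['eef_pos'],o['force'],o['ft_torque'])"
```

```text
t: 29.1
eef_pos: [493.4, 25.7, 53.8]
tool_rot: [[1.0, 0.013, -0.0], [0.013, -1.0, 0.0], [-0.0, -0.0, -1.0]]
force: [-0.4, 0.0, -4.8]
finger_gap: 0.129
[493.35045975  25.65323336  53.81602552] [-0.35765009  0.04027236 -4.75990396] [-0.25416594 -0.06447377  0.00925379]
```

Clear behind the lip; the tail isn't touching anything. Continuing down.

```bash
python3 -m creep '[[[0,0,0],[0,0,0.0003],0],[[0,0,0],[0,0,0.0003],0],[[0,0,0],[0,0,0.0002],0],[[0,0,0],[0,0,0.0002],0],[[0,0,0],[0,0,0],0],[[0,0,0],[0,0,0],0],[[0,0,0],[0,0,0],0],[[0,0,0],[0,0,0],0]]'; python3 -c "
from h import *
o=telemetry.get_obs();print(o['eef_pos'],o['force'],o['ft_torque'])"
```

```text
t: 30.1
eef_pos: [493.4, 25.7, 52.8]
tool_rot: [[1.0, 0.013, -0.0], [0.013, -1.0, 0.0], [-0.0, -0.0, -1.0]]
force: [-0.6, 0.8, -5.1]
finger_gap: 0.13
[493.37961506  25.65912922  52.81533024] [-0.5578586   0.75368356 -5.05623522] [-0.19921087 -0.07730323 -0.05384227]
```

```bash
python3 -m creep '[[[0,0,0],[0,0,0.0002],0],[[0,0,0],[0,0,0.0002],0],[[0,0,0],[0,0,0.0002],0],[[0,0,0],[0,0,0],0],[[0,0,0],[0,0,0],0],[[0,0,0],[0,0,0],0],[[0,0,0],[0,0,0],0],[[0,0,0],[0,0,0],0]]'; python3 -c "
from h import *
o=telemetry.get_obs();print(o['eef_pos'],o['force'],o['ft_torque'])"
```

```text
t: 31.1
eef_pos: [493.4, 25.7, 52.2]
tool_rot: [[1.0, 0.013, 0.0], [0.013, -1.0, 0.0], [0.0, -0.0, -1.0]]
force: [-0.1, -1.1, -2.7]
finger_gap: 0.129
[493.42597186  25.6645894   52.24151213] [-0.10685233 -1.09561943 -2.72154406] [-0.29123859 -0.00697898  0.00954354]
```

```bash
python3 -m creep '[[[0,0,0],[0,0,0.0001],0],[[0,0,0],[0,0,0.0001],0],[[0,0,0],[0,0,0],0],[[0,0,0],[0,0,0],0],[[0,0,0],[0,0,0],0],[[0,0,0],[0,0,0],0],[[0,0,0],[0,0,0],0],[[0,0,0],[0,0,0],0]]'; python3 meas.py 15 wrist side
```

```text
t: 32.1
eef_pos: [493.4, 25.6, 52.1]
tool_rot: [[1.0, 0.013, 0.0], [0.013, -1.0, 0.0], [0.0, -0.0, -1.0]]
force: [-2.4, -3.4, 5.3]
finger_gap: 0.131
32.1 [493.41  25.65  52.11] [-2.4  -3.41  5.27] [-0.45  0.23 -0.  ]
[[ 1.    0.01  0.  ]
 [ 0.01 -1.    0.  ]
 [ 0.   -0.   -1.  ]]
```

View pics/wrist15.png

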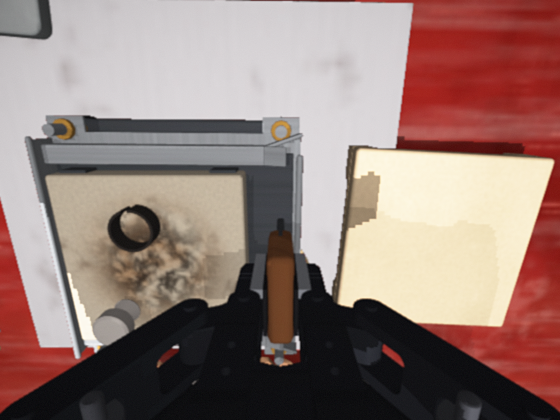

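```bash
python3 -m creep '[[[0,0,0],[0,0,0],10],[[0,0,0],[0,0,0],14],[[0,0,0],[0,0,0],17],[[0,0,0],[0,0,0],21],[[0,0,0],[0,0,0],26],[[0,0,0],[0,0,0],32],[[0,0,0],[0,0,0],38],[[0,0,0],[0,0,0],38]]'; python3 meas.py 16 wrist side
```

```text
t: 33.2
eef_pos: [493.4, 25.7, 52.0]
tool_rot: [[1.0, 0.013, -0.0], [0.013, -1.0, 0.0], [-0.0, -0.0, -1.0]]
force: [0.1, 0.1, 0.3]
finger_gap: 0.381
33.2 [493.38  25.68  52.01] [0.12 0.13 0.26] [-0.01 -0.02 -0.06]
[[ 1.    0.01 -0.  ]
 [ 0.01 -1.    0.  ]
 [-0.   -0.   -1.  ]]
```

View pics/wrist16.png

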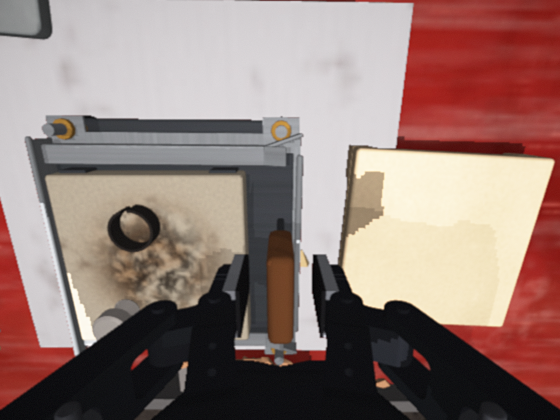

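View pics/side16c.png

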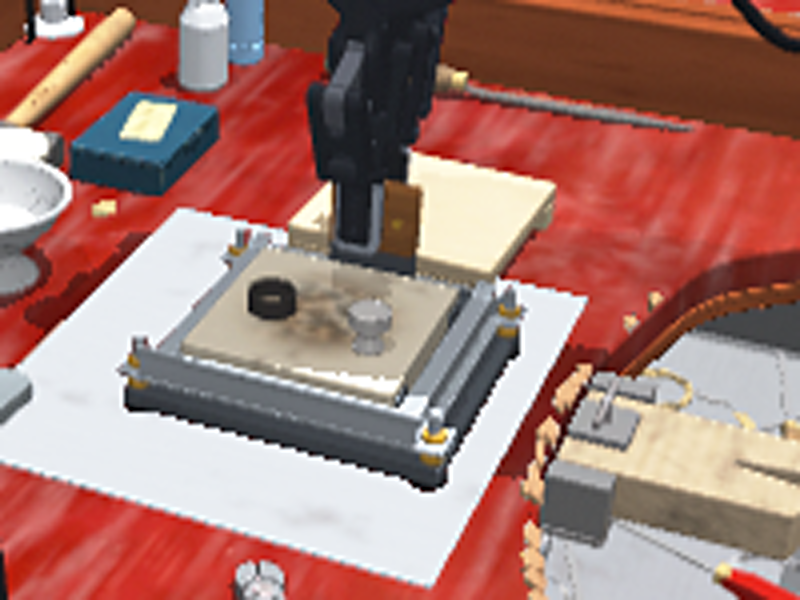

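```bash
python3 -m creep '[[[0,0,0],[0,0,-0.003],38],[[0,0,0],[0,0,-0.006],38],[[0,0,0],[0,0,-0.012],38],[[0,0,0],[0,0,-0.015],38],[[0,0,0],[0,0,-0.02],38],[[0,0,0],[0,0,-0.02],38],[[0,0,0],[0,0,-0.015],38],[[0,0,0],[0,0,0],38]]'; python3 meas.py 17 wrist side
```

```text
t: 34.3
eef_pos: [493.8, 25.8, 144.4]
tool_rot: [[1.0, 0.013, 0.002], [0.013, -1.0, 0.0], [0.002, -0.0, -1.0]]
force: [-0.2, -0.0, -0.1]
finger_gap: 0.38
34.3 [493.82  25.75 144.41] [-0.24 -0.01 -0.13] [ 0.04  0.02 -0.02]
[[ 1.    0.01  0.  ]
 [ 0.01 -1.    0.  ]
 [ 0.   -0.   -1.  ]]
```

View pics/wrist17.png

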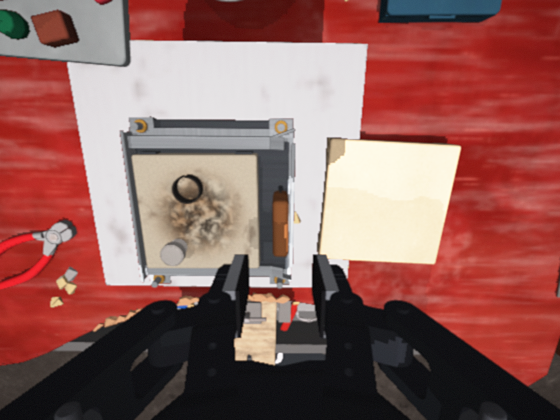

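View pics/side17c.png

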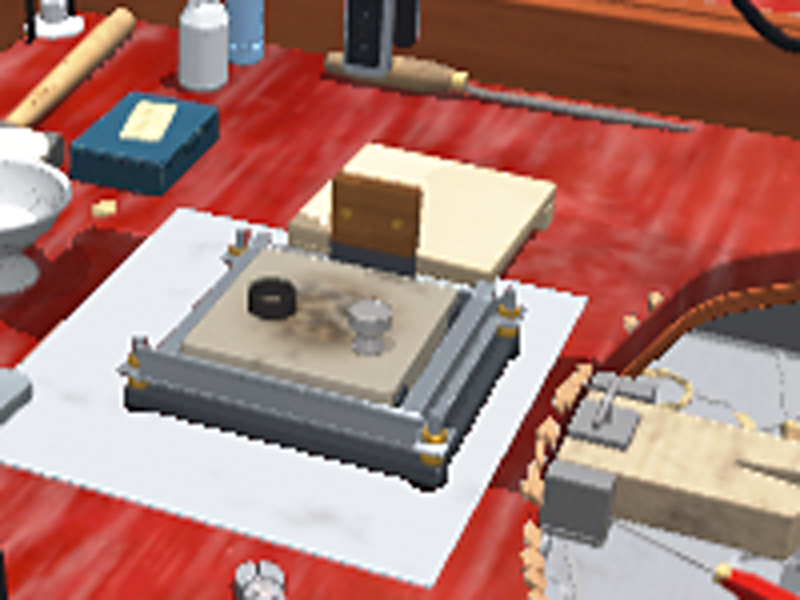

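Run:
```python
from h import *
P=np.load("wrist17.npy").reshape(-1,3)
def pl(n,x0,x1,y0,y1,zl,zh):
    m=(P[:,0]>x0)&(P[:,0]<x1)&(P[:,1]>y0)&(P[:,1]<y1)&(P[:,2]>zl)&(P[:,2]<zh);q=P[m]
    A=np.c_[q[:,:2]-q[:,:2].mean(0),np.ones(len(q))];s=np.linalg.lstsq(A,q[:,2],rcond=None)[0];print(n,len(q),np.median(q[:,2]).round(2),s[:2].round(4))
pl("board",450,535,55,138,38,47)
pl("plate tail",460,535,20,38,22,32)
```

```text
board 8911 42.14 [-0.0017  0.0016]
plate tail 935 26.08 [-0.0016 -0.0067]
```

```bash
python3 -c "
from station import order,telemetry
print(order.finish_job()); print(telemetry.get_obs()['t'])"
```

```text
the job is handed in; nothing more can be done
None
the job is handed in; nothing more can be done
```

The tray is in the hearth, lying flat on the floor behind the lip and released. I handed the job in at about t = 34.3 s; no verdict was reported.

- **Route:** I gripped the upright grip, lifted the tray 8 mm, turned it about 2.8° to line up with the hearth, and set it down lightly on the lip to feel its height. It then slid in level, about 0.7 mm above the lip, with no noticeable force in the channels.
- **Stop:** The push against the stop reached 14.7 N, more than the light touch I wanted, because I had sent a second creep forward before reading the first contact. That is under the 25 N limit. I then backed off about 1.5 mm.
- **Floor:** I lowered it in steps of 0.1 to 0.3 mm. It touched down about 3 mm below the lip height, as expected, with about 10 N of support before I opened the fingers slowly.

**Last checks:**
- The board's slope is about 0.002 rad.
- The last wrist and side pictures show the ring and the upright weight on the board. The pliers, the tin and the part of the cup in view look undisturbed. I did not measure whether any of them had shifted.
- The gripper is clear, with the force reading near zero.

**Disagreements:**
- Vision from the first pose was about 3 mm off the later close-up view.
- The stop came about 5 mm sooner than I had worked out from the first lip contact, though it matched the corrected vision estimate. The final lengthwise position therefore rests on the felt stop contact and the back-off, not on a camera measurement.

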